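Hang the consumables bin back on the slat panel

ROBOT

A 6-joint arm with a two-finger parallel gripper is mounted at the origin on the work surface. World frame = base frame: x ahead of the robot, y to its left, z up, the work surface at z = 0. Lengths are in m, angles in rad, forces in N, time in s.
With the tool pointing down it reaches from about 0.15 to 0.775 m from the base axis. Payload 6.1 kg.
Tool frame: the origin (TCP) lies midway between the tips of the shut fingers; the grasp point (between the pads) lies 19 mm behind it (ctrl.grip_depth is the distance from the TCP to the grasp point, in m); z points along the fingers, x is the direction in which the jaws open and shut, and the axes are right-handed (so a half turn about z gives the same grasp; the last joint's range is limited). The gripper opens to 85 mm and grips with 20 to 120 N. Pads are 22 mm wide; open, the fingers measure 114 mm over their backs; the gripper's body (76 mm by 85 mm) begins 54 mm behind the grasp point. The pads swing forward as they close: fully open they stand 13 mm farther back than shut.
Start: joints at [1.134, 0.126, -0.04, 1.405, 0, 1.571], TCP at [0.222, 0.476, 0.231] pointing down, gripper open.
Joint ranges: [-2.72, 2.72], [-0.95, 1.95], [-1.27, 1.35], [-1.78, 2.02], [-1.46, 1.47], [-3.14, 3.14]. Speed limits (rad/s): [2.39, 2.39, 3.01, 3.14, 3.14, 3.14].

INTERFACE

Orientations are given as a 3x3 rotation matrix whose columns are the frame's x, y, z axes.
In Python, from station import ctrl, optics, job, recognise, cut_out gives the robot as it stands.
- The arm moves only by the tool arm_command, never from a script. Its argument "deltas" is a list of rows, each a list of 7 numbers: the closure in counts, from 0 (fully open) to 255 (shut), then the shift along the world's x, y, z in m, then the turn, a rotation vector about the world's x, y, z in degrees. In form: [[gripper, x, y, z, wx, wy, wz], ...]. A call has 1 to 8 rows; each row is the pose to reach, as a shift and turn from the pose commanded when the call began; what a row does not reach only later rows make up. A row lasts 1/12 s, in which the tool goes at most 41.7 mm and 7.16 degrees, less where a joint would pass 70% of its speed; a pose out of reach is approached as far as the arm can. A call with a gripper value outside its range is refused whole. The fingers move at their own pace and stop on an object; "newtons" is the grip in N (left out, the last holds). Time passes only in rows, so rows that repeat a pose let the fingers close. It gives the time, the measured TCP pose, the force and the opening at its end, in the units of the state.
- ctrl.read_state(): the state, without advancing time (a new reading comes with each control period).
- optics.snapshot(name): name is "side" or "top" or "wrist"; returns (picture, depth): 480x640x3 uint8, red, green, blue; 480x640 float32, m along the optical axis (not along the pixel's ray), 0 where there is no reading.
- optics.calibration(name): a dict with "K" (3x3 intrinsics, pixels), "rvec" (rotation vector, rad) and "tvec" (3), from world to camera coordinates, as OpenCV has them. Camera axes: x right, y down, z forward; pixel columns grow to the right and rows downward; lengths in m; the calibration is good to about 2 mm. A picture is of the moment at which its call begins: read the wrist's pose just before it. calibration takes no time and is no camera call; for the wrist camera it gives the pose at the moment of the call.
- job.job_done(): hands the job in, once; it reports no verdict.
Trained networks look in the newest picture that a camera, given by its name, has taken for a name from the list of things; names that differ only in an ending like _2 or _b are one class to them, and where a whole thing is asked for, a point or a joint stands for the part that bears it (a point fixed in the world has none). Each returns a list of dicts, best first, with "conf" (0 to 1); they miss things now and then, are a little off and sometimes report something else, mostly with a low value. They report only what shows in the picture. A call takes as long as a camera call. They do not tell look-alikes from the thing itself.
- recognise(camera, query): "xyz" ([x, y, z] in m, in world coordinates, good to about 4 mm: the middle of the surface that is visible of it).
- cut_out(camera, query): "region" (480x640 bool, what is visible of it).
The state is a dict: "t": time; "joint_positions": joint angles; "dq": joint speeds; "joint_efforts": joint torques, N m; "tool_pos": TCP position; "tool_rot": TCP orientation; "contact_force": force on the tool from outside, world axes, zero at the start; "moment": the same for the moment, N m; "gripper_width": opening from 0.0 (shut) to 1.0 (fully open).
Only numpy, scipy, OpenCV 4.12 (cv2) and the standard library are available. Lean on these libraries where they do the work, as an engineer would, in place of code of your own. Each camera call takes 0.05 s, during which the arm holds its last target.

TASK

Hang the small white bin from the upper groove of the slat panel, in the free bay between the tube holder and the double prong: tilt its front up, feel its rear tongue into the groove, then rotate it down until it sits level and fully home with its back flush against the panel, and let go of it. Work gently, without forcing the bin or the hand against the panel, and leave the other things on the bench where they are.

Things in the scene. Friction and masses are not known exactly. Their poses are not given: they have to be found in the camera images.
- slot (a point): Nominal place for the bin: on the grey slat panel's front face, mid free bay, at NOMINAL height (160 mm) of the ledge (lower edge of the upper groove). x points level into the panel, y left along the groove, z up. The panel is clamped by hand on its posts: its true height is anywhere within 16 mm above or below nominal, NOT included in this pose; feel or see it. It does not yield.
- groove (a point): Upper groove's nominal mid-mouth, 8 mm above slot, same axes, same unknown +-16 mm. Heights from the true ledge: mouth 0 to +16 mm (underside of lip); panel top +40; plain slat from 0 down to -58, then a lower groove of the same mouth (not for this job); panel bottom -105. Lip and slat are 6 mm thick; the cavity behind ends 32 mm behind the face and spans heights -14 to +32.
- stand: Panel's stand, fixed: two posts 360 mm apart, 252 mm high, on flat feet (150 x 50 x 12 mm, 40 mm in front of the panel's face); panel 330 wide, 38 thick. Origin on the bench under the middle of the front face, axes as slot. Hung on the panel at y = +118 mm a tube holder (70 wide), at y = -118 a double prong (60 wide): at most 56 mm out from the face, up to 20 mm above the ledge.
- bin_mid (a point): Centre of the white open bin, 25 mm above its underside. Bin: 90 mm deep (its x), 46 wide (y), 46 high to the rim, walls 2.5, 0.11 to 0.22 kg, empty; plain flat sides fit for a pinch across y. Axes: x to its rear (tongue side), z up. Starts upright on the bench, tongue roughly towards the panel.
- bin_heel (a point): Heel of the bin: on its rear face (45 mm behind the centre), 46 mm above its underside, mid-width: the underside of the 4 mm neck carrying the tongue; underside and tongue root end level with the heel, 5.7 mm behind the rear face. Hung, the heel lies on the front edge of the groove's ledge and the rear face below it lies against the slat. Axes as the bin.
- bin_tip (a point): Upper end of the bin's tongue, a stiff plate 36 mm wide, 3.5 thick, 22 long, leaning 20 degrees rearward: its end is 11.7 mm behind the rear face and 21.3 mm above the heel. Level, the tongue is too tall for the groove's mouth; with the bin's front tilted up 20 to 40 degrees it passes (at 35 degrees with about 7 mm to spare in height). Axes as the bin.
- amber_bottle: Amber bottle with black cap, 60 mm across, 130 mm high, loose; origin at the centre of its underside. Leave alone.
- white_bottle: White bottle, 56 mm across, 120 mm high, loose; origin at the centre of its underside. Leave alone.
- sample_jar: White jar, 50 mm across, 55 mm high, loose; origin at the centre of its underside. Leave alone.
- dish: White shallow dish, 84 mm across, 16 mm high, loose; origin at the centre of its underside. Leave alone.
- tube_tray: White tray of capped tubes, 110 x 75 mm, 85 mm high, loose; origin at the centre of its underside. Leave alone.
- tip_box: Blue closed box, 80 x 120 mm, 50 mm high, loose; origin at the centre of its underside. Leave alone.
Not all that is in view belongs to the job. Leave any green or pink look-alike of the part that bears bin_mid alone.

How it is judged:
By the outcome, as a careful person would: the job done as asked, in the order asked, and still so for the second after the job is handed in, with the robot touching nothing.
It also fails if it takes over 70 s, if anything falls off the work surface, if the arm or the gripper's body presses on something with over 40 N, if the wrist force passes 120 N, or if a joint passes its speed limit or range.

## Working session

There is one attempt and no reset: what is moved stays moved. The work goes in short steps, Python scripts to look and compute and a tool call to move; the robot and the scene stay as the last step left them, time stands still between calls to the robot, and variables do not carry over. Pictures are saved under pics/ and viewed, and the job is handed in when it is done.

Besides the shell and the picture viewer there is one more tool, called after "Emit:" as name(argument=value, ...), one argument or row to a line, values as JSON. arm_command: Moves the arm, as the interface text tells. Its arguments: {"type":"object","properties":{"deltas":{"type":"array","items":{"type":"array","items":{"type":"number"}}},"newtons":{"type":"number"}},"required":["deltas"]}

```bash
ls; mkdir -p pics; python3 - <<'E'
from station import ctrl, optics
import cv2, numpy as np
for n in ("side","top","wrist"):
    p,d=optics.snapshot(n); cv2.imwrite(f"pics/a_{n}.png",p[:,:,::-1]); np.savez(f"pics/a_{n}.npz",p=p,d=d)
    c=optics.calibration(n); R=cv2.Rodrigues(c["rvec"])[0]; print(n,-R.T@c["tvec"],R[2],c["K"][0,0])
s=ctrl.read_state();print(s["t"],s["tool_pos"],s["tool_rot"],s["contact_force"],ctrl.grip_depth)
E
```

```text
pics
side [ 0.3759311  -0.73293533  0.82744411] [ 0.18912448  0.70902103 -0.67935345] 442.764166143956
top [ 0.3187106  -0.02371494  1.49068315] [ 0.16886716 -0.00407286 -0.9856304 ] 608.731779620822
wrist [0.15539459 0.50762117 0.37370912] [ 0.25867    -0.12190723 -0.95824238] 394.0436589231366
0.15 [0.22197968 0.47543877 0.23071182] [[ 4.23057789e-01  9.06102570e-01 -4.89102797e-04]
 [ 9.06101915e-01 -4.23058071e-01 -1.08972718e-03]
 [-1.19432349e-03  1.78405908e-05 -9.99999287e-01]] [-0.73841235  0.56604634  0.27869972] 0.0187
```

View pics/a_side.png

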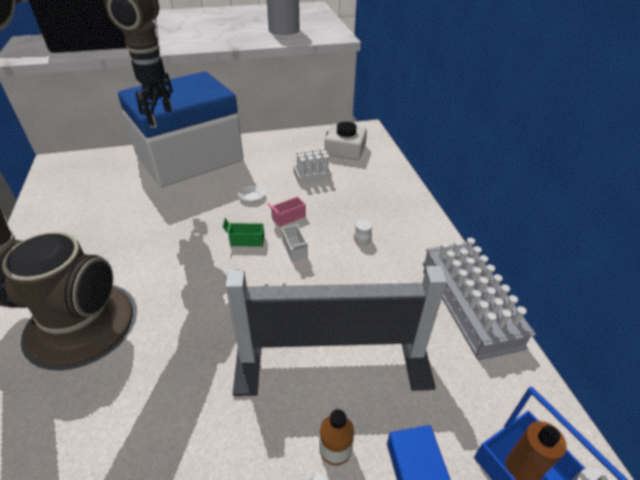

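View pics/a_top.png

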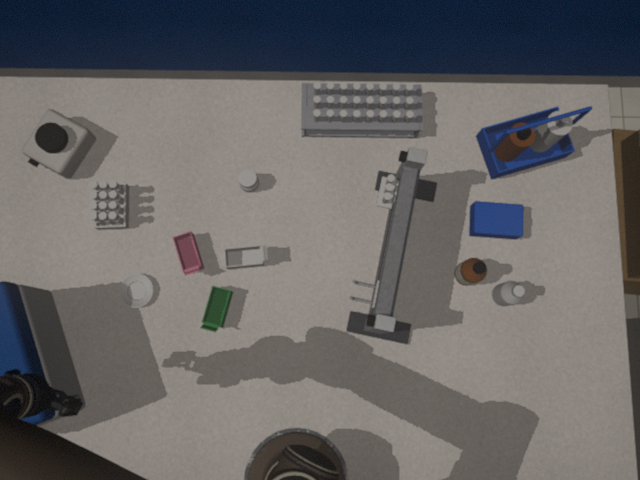

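View pics/a_wrist.png

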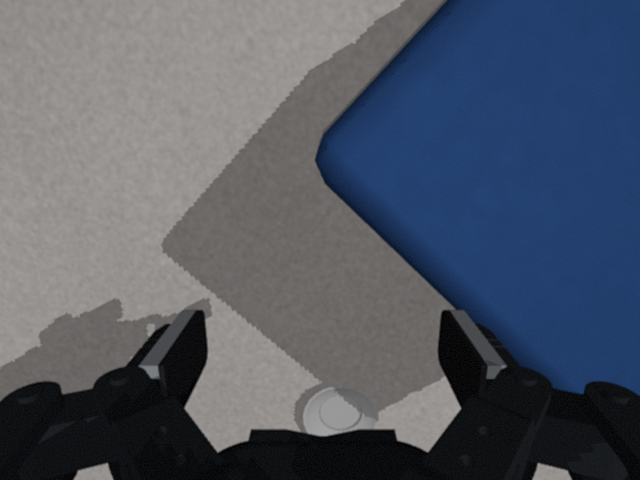

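```bash
cat > h.py <<'E'
import numpy as np, cv2
from station import ctrl, optics, job, recognise, cut_out
def cloud(n,d,c=None):
    c=c or optics.calibration(n); R=cv2.Rodrigues(c["rvec"])[0]; K=c["K"]
    v,u=np.mgrid[:480,:640]; P=np.stack([(u-K[0,2])/K[0,0]*d,(v-K[1,2])/K[1,1]*d,d],-1)
    W=(P-np.ravel(c["tvec"]))@R; W[d<=0]=np.nan; return W
def crop(p,x0,y0,x1,y1,f,s): cv2.imwrite(f,cv2.resize(p[y0:y1,x0:x1,::-1],None,fx=s,fy=s,interpolation=cv2.INTER_CUBIC))
E
python3 - <<'E'
from h import *
z=np.load("pics/a_top.npz");W=cloud("top",z["d"])
np.set_printoptions(precision=4,suppress=True)
for u,v in [(245,257),(230,250),(230,263),(262,256),(400,230),(390,280),(385,245),(415,155),(380,322),(300,257),(188,253),(217,308),(362,283),(388,190)]: print(u,v,W[v,u])
crop(z["p"],160,180,300,340,"pics/b_bin.png",5)
crop(z["p"],330,130,450,350,"pics/b_panel.png",2.7)
z2=np.load("pics/a_side.npz");crop(z2["p"],215,180,455,400,"pics/b_side.png",2.7)
for q in ("bin_mid","bin_tip","bin_heel","stand"):
  for n in ("top","side"):
    try: print(q,n,[(np.round(r["xyz"],4),round(r["conf"],2)) for r in recognise(n,q)])
    except Exception as e: print(q,n,e)
E
```

```text
245 257 [ 0.5277  0.1353 -0.0026]
230 250 [0.5403 0.1691 0.027 ]
230 263 [ 0.5123  0.1719 -0.0025]
262 256 [0.5234 0.0893 0.0487]
400 230 [ 0.5608 -0.218   0.2058]
390 280 [ 0.453  -0.1956  0.2038]
385 245 [ 0.536  -0.1917  0.1557]
415 155 [ 0.7142 -0.2451  0.2515]
380 322 [ 0.3626 -0.1678  0.254 ]
300 257 [ 0.529  -0.0008 -0.0008]
188 253 [0.5355 0.2759 0.0014]
217 308 [nan nan nan]
362 283 [ 0.4523 -0.1417  0.1399]
388 190 [ 0.6537 -0.1956  0.1875]
bin_mid top [(array([0.396 , 0.199 , 0.0004]), 0.9), (array([0.5291, 0.2724, 0.0001]), 0.85), (array([0.5256, 0.1348, 0.0042]), 0.76), (array([ 0.4823, -0.3987,  0.0906]), 0.5)]
bin_mid side [(array([0.5283, 0.2585, 0.0332]), 0.94), (array([0.3998, 0.182 , 0.0298]), 0.67), (array([0.5208, 0.1324, 0.0335]), 0.59)]
bin_tip top [(array([0.5296, 0.2769, 0.0036]), 0.84), (array([0.5244, 0.1316, 0.0009]), 0.72), (array([0.7092, 0.1288, 0.0572]), 0.62)]
bin_tip side [(array([0.5219, 0.1358, 0.0282]), 0.84), (array([0.3944, 0.179 , 0.034 ]), 0.83), (array([0.5277, 0.2606, 0.031 ]), 0.8)]
bin_heel top [(array([0.5298, 0.2737, 0.0002]), 0.7), (array([0.525 , 0.132 , 0.0009]), 0.59), (array([0.4006, 0.2008, 0.0008]), 0.59), (array([ 0.5354, -0.2063,  0.2079]), 0.39)]
bin_heel side [(array([0.3951, 0.1857, 0.0287]), 0.9), (array([0.5335, 0.2559, 0.027 ]), 0.85), (array([0.5226, 0.1321, 0.0253]), 0.76)]
stand top [(array([ 0.5313, -0.2041,  0.2064]), 0.82)]
stand side [(array([ 0.5336, -0.2313,  0.1585]), 0.78)]
```

View pics/b_bin.png

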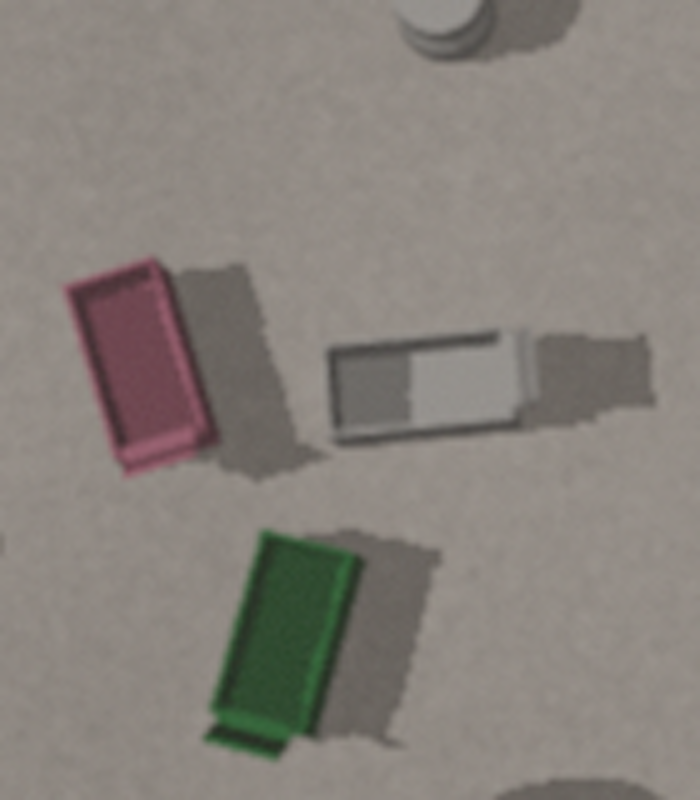

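View pics/b_panel.png

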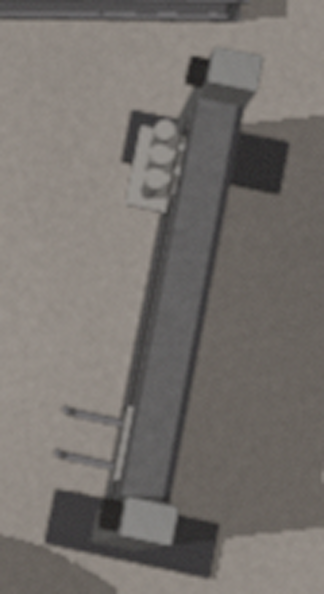

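View pics/b_side.png

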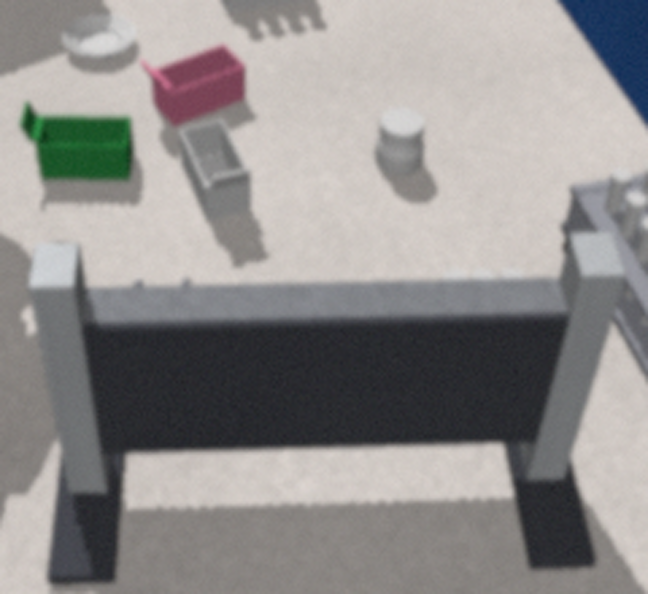

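```bash
python3 - <<'E'
from h import *
np.set_printoptions(precision=4,suppress=True)
z=np.load("pics/a_top.npz");W=cloud("top",z["d"]);
m=(W[...,2]>.195)&(W[...,2]<.213); m[:, :370]=0; m[:,440:]=0;m[:150]=0;m[340:]=0
P=W[m];print("top z",np.median(P[:,2]),len(P))
r=cv2.minAreaRect((P[:,:2]*1000).astype(np.float32));print(r)
for (u0,u1,v0,v1) in((400,430,145,170),(360,400,310,335)):
    Q=W[v0:v1,u0:u1].reshape(-1,3);Q=Q[Q[:,2]>.245];print("post",Q.mean(0),np.median(Q[:,2]),cv2.minAreaRect((Q[:,:2]*1000).astype(np.float32)))
Q=W[225:285,215:275].reshape(-1,3)
B=Q[(Q[:,2]>.034)&(Q[:,2]<.08)];print("rim",np.median(B[:,2]),cv2.minAreaRect((B[:,:2]*1000).astype(np.float32)))
F=W[246:266,290:340].reshape(-1,3);print("bench",np.nanmedian(F[:,2]))
print(np.percentile(Q[:,2],[50,90,97,99]))
E
```

```text
top z 0.2055656436175355 2762
((530.3065795898438, -210.92042541503906), (52.80735397338867, 375.9600524902344), 80.71575164794922)
post [ 0.7129 -0.2476  0.2507] 0.25058739083689757 ((713.3194580078125, -247.78773498535156), (40.70293426513672, 31.50048828125), 80.68546295166016)
post [ 0.3611 -0.1768  0.2509] 0.2509983619642581 ((360.9574890136719, -177.15023803710938), (40.08841323852539, 29.8223934173584), 78.63623809814453)
rim 0.04679510245587992 ((523.7470092773438, 129.60546875), (46.964664459228516, 103.12733459472656), 6.322812557220459)
bench -0.0010283474528374446
[nan nan nan nan]
```

Emit:
arm_command(
  deltas=[
    [0,0.02,-0.02,0.04,0,0,7],
    [0,0.04,-0.05,0.05,0,0,14],
    [0,0.07,-0.08,0.05,0,0,21],
    [0,0.1,-0.11,0.05,0,0,28],
    [0,0.13,-0.14,0.05,0,0,35],
    [0,0.16,-0.17,0.05,0,0,42],
    [0,0.19,-0.2,0.05,0,0,49],
    [0,0.21,-0.225,0.05,0,0,56],
  ],
)

```text
t: 1.22
tool_pos: [0.4147, 0.2705, 0.2815]
tool_rot: [[-0.448, 0.894, 0.001], [0.894, 0.448, 0.0], [0.0, 0.001, -1.0]]
contact_force: [0.1, 1.7, 0.2]
gripper_width: 1.001
```

Emit:
arm_command(
  deltas=[
    [0,0.01,-0.01,0,0,0,7],
    [0,0.03,-0.03,0,0,0,14],
    [0,0.05,-0.05,0,0,0,21],
    [0,0.07,-0.07,-0.01,0,0,28],
    [0,0.09,-0.09,-0.02,0,0,35],
    [0,0.09,-0.09,-0.03,0,0,42],
    [0,0.09,-0.09,-0.03,0,0,49],
    [0,0.09,-0.09,-0.03,0,0,56],
  ],
)

```text
t: 1.88
tool_pos: [0.5037, 0.181, 0.2503]
tool_rot: [[-0.992, 0.129, -0.002], [0.129, 0.992, -0.001], [0.002, -0.001, -1.0]]
contact_force: [0.5, 0.5, 0.4]
gripper_width: 1.0
```

Emit:
arm_command(
  deltas=[
    [0,0,0,0,0,0,7],
    [0,0,0,0,0,0,9.5],
    [0,0,0,0,0,0,9.5],
  ],
)

```text
t: 2.13
tool_pos: [0.5036, 0.1818, 0.2513]
tool_rot: [[-0.999, -0.033, -0.0], [-0.033, 0.999, -0.0], [0.0, -0.0, -1.0]]
contact_force: [0.3, -1.3, 1.0]
gripper_width: 1.001
```

```bash
python3 - <<'E'
from h import *
np.set_printoptions(precision=4,suppress=True)
s=ctrl.read_state();c=optics.calibration("wrist");p,d=optics.snapshot("wrist");cv2.imwrite("pics/c_wrist.png",p[:,:,::-1]);np.savez("pics/c.npz",p=p,d=d,K=c["K"],rvec=c["rvec"],tvec=c["tvec"])
print(s["t"],s["joint_positions"],s["contact_force"]);print(s["tool_pos"],s["tool_rot"])
E
```

```text
2.1333 [ 0.3464  0.1471  0.0286  1.4524 -0.     -1.2571] [ 0.2815 -1.338   0.9529]
[0.5036 0.1818 0.2513] [[-0.9995 -0.0326 -0.0001]
 [-0.0326  0.9995 -0.    ]
 [ 0.0001 -0.     -1.    ]]
```

View pics/c_wrist.png

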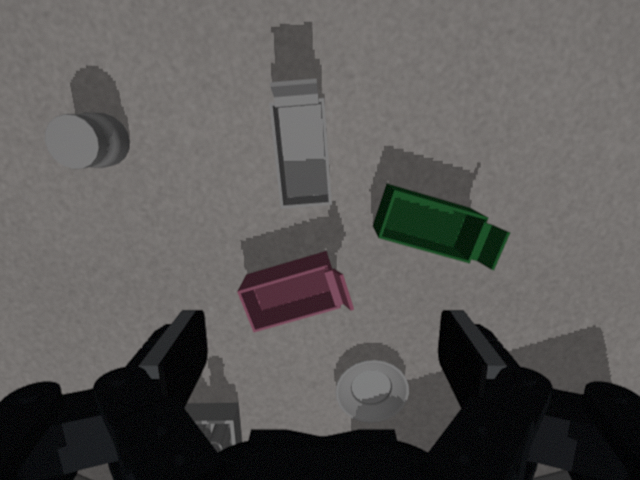

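```bash
python3 - <<'E'
from h import *
np.set_printoptions(precision=4,suppress=True)
z=np.load("pics/c.npz");W=cloud("wrist",z["d"],z)
crop(z["p"],230,50,380,230,"pics/c_crop.png",3.3)
print("bench",np.nanmedian(W[250:300,20:150,2]))
m=np.zeros((480,640),bool);m[70:212,262:336]=1
B=W[m&(W[...,2]>.038)&(W[...,2]<.09)]
print("rim",np.median(B[:,2]),B[:,2].max());r=cv2.minAreaRect((B[:,:2]*1000).astype(np.float32));print(r)
a=np.deg2rad(np.array([-81,-82,-83,-84,-85,-86]))
R=B[(B[:,2]<.051)]
for t in a:
    x=np.array([np.cos(t),np.sin(t)]);y=np.array([-x[1],x[0]]);print(np.rad2deg(t),[np.round(np.percentile(R[:,:2]@v,[0.5,2,98,99.5]),4) for v in(x,y)])
T=B[B[:,2]>.058];print("tongue",T.mean(0),len(T),T[:,2].max())
E
```

```text
bench 0.000726804309037802
rim 0.049773475149668914 0.07075835487188442
((523.6171875, 128.90748596191406), (46.05067825317383, 103.36676788330078), 6.344610214233398)
-81.0 [array([-0.0974, -0.0966, -0.0038, -0.003 ]), array([0.5133, 0.5139, 0.5612, 0.5619])]
-82.0 [array([-0.1064, -0.1059, -0.0131, -0.0125]), array([0.5129, 0.5133, 0.5598, 0.5603])]
-83.0 [array([-0.1156, -0.1153, -0.0225, -0.022 ]), array([0.5123, 0.5126, 0.5583, 0.5586])]
-84.0 [array([-0.125 , -0.1246, -0.0319, -0.0314]), array([0.5111, 0.5114, 0.557 , 0.5572])]
-85.0 [array([-0.1345, -0.1339, -0.0412, -0.0406]), array([0.5091, 0.5096, 0.5559, 0.5564])]
-86.0 [array([-0.144 , -0.1432, -0.0504, -0.0497]), array([0.507 , 0.5075, 0.5548, 0.5554])]
tongue [0.5289 0.0812 0.0652] 502 0.07075835487188442
```

View pics/c_crop.png

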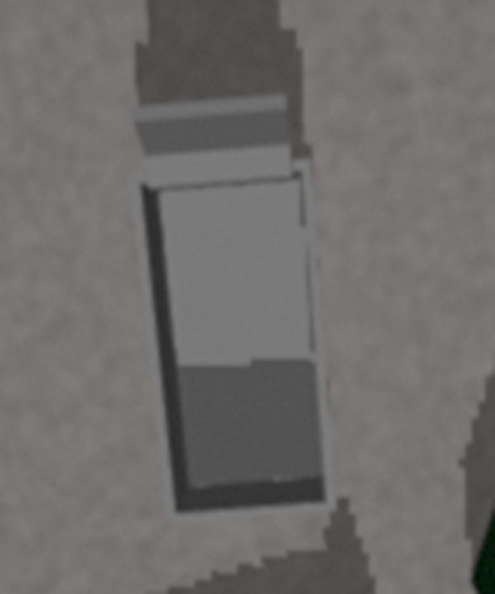

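```bash
cat >> h.py <<'E'
from scipy.spatial.transform import Rotation as Ro
def toolR(head,ang):
    "head: bin x heading deg, ang: tool angle from vertical towards bin x, deg; tool x=-bin y"
    h,a=np.deg2rad([head,ang]);bx=np.array([np.cos(h),np.sin(h),0]);by=np.array([-bx[1],bx[0],0]);zt=np.sin(a)*bx-np.cos(a)*np.array([0,0,1]);return np.stack([-by,np.cross(zt,-by),zt],1)
def delta(R1,p1,s=None):
    s=s or ctrl.read_state();R0=np.array(s["tool_rot"]);return np.round(np.array(p1)-s["tool_pos"],4),np.round(np.rad2deg(Ro.from_matrix(R1@R0.T).as_rotvec()),2)
E
python3 - <<'E'
from h import *
R=toolR(-83.7,48);G=np.array([.5225,.1397,.029]);t=G+.0187*R[:,2];print(t);print(delta(R,t),delta(R,t-.08*R[:,2]+[0,0,.06]))
z=np.load("pics/a_top.npz");W=cloud("top",z["d"])
h=np.deg2rad(-101.35);n=np.array([np.cos(h),np.sin(h)]);y=np.array([-n[1],n[0]])
for dz in (.004,):
  m=abs(W[...,2]-.2056)<.006;m[:, :370]=0; m[:,440:]=0;m[:150]=0;m[340:]=0
  P=W[m];yy=P[:,:2]@y;nn=P[:,:2]@n
  for lo in np.arange(yy.min(),yy.max(),.04):
    k=(yy>=lo)&(yy<lo+.04);print(round(lo,3),k.sum(),np.percentile(nn[k],[1,5,95,99]).round(4),np.median(P[k,2]).round(4))
for c in ([.7129,-.2476],[.3611,-.1768]): print("post",c@y,c@n)
E
```

```text
[0.52402496 0.12588712 0.01648726]
(array([ 0.0204, -0.0559, -0.2348]), array([-47.9 ,  -3.37,   4.28])) (array([ 0.0139,  0.0032, -0.1213]), array([-47.9 ,  -3.37,   4.28]))
0.374 66 [0.0825 0.0828 0.1173 0.1199] 0.2052
0.414 346 [0.0825 0.0838 0.1187 0.1202] 0.2058
0.454 336 [0.0826 0.0837 0.1186 0.1203] 0.2055
0.494 325 [0.0825 0.0838 0.1188 0.1203] 0.2057
0.534 327 [0.0826 0.0842 0.1186 0.1205] 0.2055
0.574 321 [0.0826 0.0841 0.1189 0.1203] 0.2055
0.614 319 [0.0829 0.0843 0.1187 0.1203] 0.2056
0.654 309 [0.0829 0.0841 0.119  0.1208] 0.2056
0.694 306 [0.0831 0.0845 0.119  0.1205] 0.2056
0.734 17 [0.0715 0.0802 0.1177 0.1205] 0.2062
post 0.7476861513267772 0.10245774306586924
post 0.38883263327557854 0.10227723744792584
```

Emit:
arm_command(
  deltas=[
    [0,0,0.01,-0.02,-7,-0.5,0.6],
    [0,0,0.02,-0.04,-14,-1,1.2],
    [0,0.01,0.02,-0.06,-21,-1.5,1.9],
    [0,0.014,0.02,-0.08,-28,-2,2.5],
    [0,0.014,0.015,-0.1,-35,-2.5,3.1],
    [0,0.014,0.01,-0.12,-42,-3,3.7],
    [0,0.014,0.003,-0.12,-47.9,-3.4,4.3],
    [0,0.014,0.003,-0.12,-47.9,-3.4,4.3],
  ],
)

```text
t: 2.85
tool_pos: [0.5155, 0.1854, 0.126]
tool_rot: [[-0.994, -0.083, 0.078], [-0.113, 0.658, -0.745], [0.01, -0.749, -0.663]]
contact_force: [-1.5, -0.1, -0.6]
gripper_width: 1.001
```

```bash
python3 - <<'E'
from h import *
np.set_printoptions(precision=4,suppress=True)
R=toolR(-83.7,48);t=np.array([0.524,0.1259,0.0165])
s=ctrl.read_state();print(s["joint_positions"],delta(R,t),s["contact_force"])
c=optics.calibration("wrist");p,d=optics.snapshot("wrist");cv2.imwrite("pics/d_wrist.png",p[:,:,::-1]);np.savez("pics/d.npz",p=p,d=d,K=c["K"],rvec=c["rvec"],tvec=c["tvec"])
p,d=optics.snapshot("side");cv2.imwrite("pics/d_side.png",p[:,:,::-1])
E
```

```text
[ 0.689   0.5592  0.0594  1.6285 -0.6747 -0.7998] (array([ 0.0085, -0.0595, -0.1095]), array([ 0.56, -0.52, -0.21])) [-1.5459 -0.0685 -0.5945]
```

View pics/d_wrist.png

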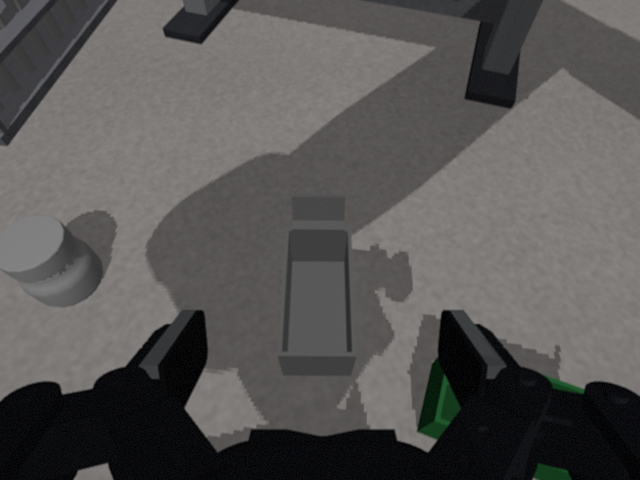

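View pics/d_side.png

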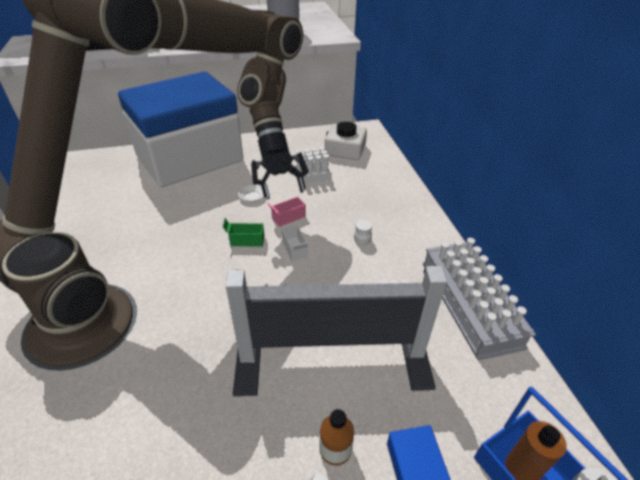

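```bash
python3 - <<'E'
from h import *
z=np.load("pics/c.npz");W=cloud("wrist",z["d"],z);p=z["p"].astype(int)
m=(p[...,1]>p[...,0]+25)&(p[...,1]>p[...,2]+25)&(W[...,2]>.02);P=W[m];print(P.min(0),P.max(0),P[P[:,0].argmax()])
m=(p[...,0]>p[...,1]+30)&(W[...,2]>.02);m[350:]=0;P=W[m];print(P.min(0),P.max(0))
E
```

```text
[0.34259206 0.16269867 0.0227587 ] [0.45043123 0.22802697 0.06933426] [0.45043123 0.2034885  0.04608055]
[0.47229078 0.23547129 0.02022097] [0.58108077 0.30755559 0.07033841]
```

```bash
python3 - <<'E'
from h import *
R=toolR(-83.7,40);G=np.array([.5225,.1397,.030]);t=G+.0187*R[:,2];print(t,delta(R,t))
E
```

```text
[0.52381902 0.12775246 0.01567497] (array([ 0.0063, -0.0579, -0.1145]), array([ 7.89,  0.77, -0.09]))
```

Emit:
arm_command(
  deltas=[
    [40,0,0,-0.01,4,0.4,0],
    [40,0.001,-0.005,-0.02,7.9,0.8,-0.1],
    [40,0.002,-0.015,-0.035,7.9,0.8,-0.1],
    [40,0.003,-0.025,-0.05,7.9,0.8,-0.1],
    [40,0.004,-0.035,-0.065,7.9,0.8,-0.1],
    [40,0.005,-0.045,-0.085,7.9,0.8,-0.1],
    [40,0.006,-0.053,-0.1,7.9,0.8,-0.1],
    [40,0.006,-0.058,-0.115,7.9,0.8,-0.1],
  ],
)

```text
t: 3.62
tool_pos: [0.5254, 0.1262, 0.0186]
tool_rot: [[-0.994, -0.077, 0.074], [-0.106, 0.765, -0.635], [-0.008, -0.64, -0.769]]
contact_force: [-0.4, 0.0, 0.4]
gripper_width: 0.846
```

Emit:
arm_command(
  deltas=[
    [40,0,0,0,0,0,0],
    [40,0,0,0,0,0,0],
  ],
)

```text
t: 3.78
tool_pos: [0.5245, 0.1265, 0.0184]
tool_rot: [[-0.994, -0.079, 0.072], [-0.107, 0.763, -0.637], [-0.004, -0.641, -0.767]]
contact_force: [-0.1, 0.3, -0.4]
gripper_width: 0.84
```

```bash
python3 - <<'E'
from h import *
R=toolR(-83.7,40)
s=ctrl.read_state();print(delta(R,[.5238,.1278,.0157]),s["contact_force"],s["gripper_width"])
c=optics.calibration("wrist");p,d=optics.snapshot("wrist");cv2.imwrite("pics/e_wrist.png",p[:,:,::-1])
E
```

```text
(array([-0.0007,  0.0013, -0.0027]), array([-0.12,  0.24,  0.15])) [-0.11178449  0.31321377 -0.41844672] 0.8398826728881008
```

View pics/e_wrist.png

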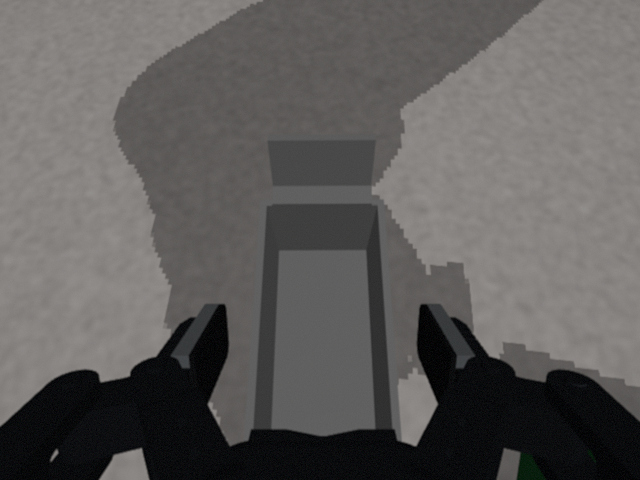

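Emit:
arm_command(
  deltas=[
    [80,0,0,-0.002,0,0,0],
    [120,0,0,-0.002,0,0,0],
    [255,0,0,-0.002,0,0,0],
    [255,0,0,-0.002,0,0,0],
    [255,0,0,-0.002,0,0,0],
    [255,0,0,-0.002,0,0,0],
  ],
  newtons=40,
)

```text
t: 4.33
tool_pos: [0.5244, 0.1276, 0.0156]
tool_rot: [[-0.994, -0.082, 0.073], [-0.11, 0.761, -0.639], [-0.003, -0.644, -0.765]]
contact_force: [-0.5, 1.5, 6.7]
gripper_width: 0.535
```

Emit:
arm_command(
  deltas=[
    [255,0,0,0.005,0,0,0],
    [255,0,0,0.015,0,0,0],
    [255,0,0,0.03,0,0,0],
    [255,0,0,0.03,0,0,0],
  ],
)

```text
t: 4.67
tool_pos: [0.5246, 0.1275, 0.0469]
tool_rot: [[-0.994, -0.082, 0.073], [-0.11, 0.762, -0.639], [-0.004, -0.643, -0.766]]
contact_force: [0.4, 0.3, -1.2]
gripper_width: 0.535
```

```bash
python3 - <<'E'
from h import *
s=ctrl.read_state();print(s["tool_pos"],s["contact_force"],s["moment"],s["gripper_width"])
c=optics.calibration("wrist");p,d=optics.snapshot("wrist");cv2.imwrite("pics/f_wrist.png",p[:,:,::-1]);np.savez("pics/f.npz",p=p,d=d,K=c["K"],rvec=c["rvec"],tvec=c["tvec"],tp=s["tool_pos"],tr=s["tool_rot"])
E
```

```text
[0.52463017 0.12752285 0.04694722] [ 0.36427722  0.27199721 -1.24290688] [ 0.81781399  0.08350822 -0.00854568] 0.535223909339197
```

View pics/f_wrist.png

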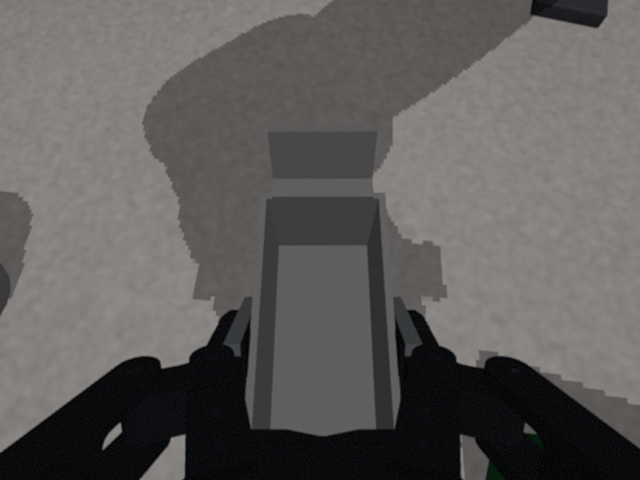

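```bash
python3 - <<'E'
from h import *
np.set_printoptions(precision=4,suppress=True)
z=np.load("pics/f.npz");W=cloud("wrist",z["d"],z);tp=z["tp"];tr=z["tr"]
P=W[260:400,290:355].reshape(-1,3);c=P.mean(0);n=np.linalg.svd(P-c,full_matrices=False)[2][2];n*=np.sign(n[2]);print("floor",c,n,np.std((P-c)@n))
h=np.deg2rad(-83.7);bx=np.array([np.cos(h),np.sin(h),0]);by=np.array([-bx[1],bx[0],0])
print("pitch(front up +) deg",np.rad2deg(np.arctan2(n@bx,n[2])),"roll",np.rad2deg(np.arctan2(n@by,n[2])))
# rear wall inner
Q=W[205:238,285:355].reshape(-1,3);c2=Q.mean(0);n2=np.linalg.svd(Q-c2,full_matrices=False)[2][2];print("rear wall",c2,n2)
for v in (134,140,150,160,170,175,181,185,190,195,198,200,203): print(v,W[v,325], (W[v,325]-tp)@bx, W[v,325,2]-tp[2])
for u in range(264,280,2): print(u,W[300,u])
for u in range(376,392,2): print(u,W[300,u])
E
```

```text
Traceback (most recent call last):
numpy.linalg.LinAlgError: SVD did not converge
```

```bash
cat >> h.py <<'E'
def plane(P):
    P=P.reshape(-1,3);P=P[np.isfinite(P).all(1)];
    for _ in range(3):
        c=P.mean(0);n=np.linalg.svd(P-c,full_matrices=False)[2][2];r=(P-c)@n;P=P[abs(r)<max(2.5*np.median(abs(r)),1e-4)]
    return c,n*np.sign(n[2]),len(P),np.std((P-c)@n)
E
python3 - <<'E'
from h import *
np.set_printoptions(precision=4,suppress=True)
z=np.load("pics/f.npz");W=cloud("wrist",z["d"],z);tp=z["tp"];tr=z["tr"]
h=np.deg2rad(-83.7);bx=np.array([np.cos(h),np.sin(h),0]);by=np.array([-bx[1],bx[0],0])
c,n,k,s=plane(W[260:400,290:355]);print("floor",c,n,k,s)
print("pitch(front up +) deg",np.rad2deg(np.arctan2(n@bx,n[2])),"roll",np.rad2deg(np.arctan2(n@by,n[2])))
print("rear wall",plane(W[205:238,285:355]))
print("tongue",plane(W[138:174,280:368]))
for v in (134,140,150,160,170,175,181,185,190,195,198,200,203): print(v,W[v,325], (W[v,325]-tp)@bx, W[v,325,2]-tp[2])
print(W[300,262:280:2,0],W[300,376:394:2,0])
E
```

```text
floor [0.5238 0.1308 0.0343] [-0.0036 -0.0005  1.    ] 7620 0.0004511376470557616
pitch(front up +) deg 0.0033159451042158103 roll -0.20950714037734589
rear wall (array([0.5289, 0.0932, 0.059 ]), array([ 0.1101, -0.9939,  0.0026]), 1979, np.float64(0.00020053319815996053))
tongue (array([0.5282, 0.0838, 0.0909]), array([-0.1045,  0.937 ,  0.3334]), 2655, np.float64(0.0003740599618721208))
134 [0.5281 0.0802 0.0981] 0.0473776143765615 0.05112442195378081
140 [0.5279 0.0819 0.0972] 0.04566110025136373 0.0502030794122484
150 [0.5277 0.0834 0.0938] 0.04416558988670318 0.04682433638245398
160 [0.5277 0.0839 0.0888] 0.043678077341210576 0.04181319782403921
170 [0.5274 0.0862 0.086 ] 0.041425891581390754 0.03902462943729296
175 [0.5274 0.0865 0.0833] 0.04107157865360542 0.036399000422921116
181 [0.5272 0.0881 0.0819] 0.039490421460183216 0.034926055291664884
185 [0.5271 0.0894 0.0813] 0.03815804795605472 0.03436852893270502
190 [0.5268 0.0919 0.082 ] 0.03564619477383387 0.03507161364777135
195 [0.5266 0.0931 0.0807] 0.03440084963790238 0.03370297716982662
198 [0.5265 0.0942 0.0804] 0.03333874564196193 0.033408207187693134
200 [0.5265 0.0943 0.0791] 0.033228942402142365 0.03216723628598603
203 [0.5266 0.0931 0.0748] 0.03443686007772399 0.02781861389181381
[0.5442 0.5439 0.5442 0.5441 0.5447 0.5449 0.5449 0.5449 0.5443] [0.5037 0.5035 0.5035 0.5033 0.5031 0.5028 0.502  0.5015 0.5006]
```

```bash
cat > plan.py <<'E'
import numpy as np, heapq
def seg(a,b,n=40): t=np.linspace(0,1,n)[:,None]; return np.array(a)+(np.array(b)-np.array(a))*t
T=[(5.7,0),(13.34,20.7),(10.06,21.9),(2.4,1.2)]
pts=np.vstack([seg(T[0],T[1],60),seg(T[1],T[2],10),seg(T[2],T[3],60),seg((0,0),(5.7,0),15),seg((0,4),(3.4,4),10),seg((0,4),(0,-46),80),seg((0,-46),(-90,-46),60),seg((0,4),(-90,0),40)])
rects=[(0,6,16,40),(0,6,-58,0),(32,38,-105,40),(0,38,32,40),(0,38,-58,-14)]
def clear(hx,hz,th):
    t=np.deg2rad(th);c,s=np.cos(t),np.sin(t)
    X=hx+pts[:,0]*c+pts[:,1]*s; Z=hz+pts[:,1]*c-pts[:,0]*s
    m=1e9
    for x0,x1,z0,z1 in rects:
        dx=np.maximum(x0-X,X-x1);dz=np.maximum(z0-Z,Z-z1)
        d=np.where((dx>0)&(dz>0),np.hypot(dx,dz),np.maximum(dx,dz)); m=min(m,d.min())
    return m
if __name__=="__main__":
    hx=np.arange(-50,1.);hz=np.arange(-16,16.);th=np.arange(0,41,2.5)
    C=np.array([[[clear(a,b,t) for t in th] for b in hz] for a in hx])
    C[-1,16,0]=max(C[-1,16,0],0.0)
    print("final",C[-1,16,0],C[-2,17,0])
    start=(0,8,14); goal=(49,17,0) # hx=-1,hz=1
    best={start:C[start]};pre={};q=[(-C[start],0,start)];done=set()
    # widest path, then tie by steps via clearance cap
    while q:
        w,k,s=heapq.heappop(q)
        if s in done: continue
        done.add(s)
        if s==goal: break
        for d in np.ndindex(3,3,3):
            n=tuple(np.array(s)+np.array(d)-1)
            if n in done or any(i<0 or i>=m for i,m in zip(n,C.shape)): continue
            v=min(-w,C[n],6)
            if v>best.get(n,-9): best[n]=v;pre[n]=s;heapq.heappush(q,(-v,k+1,n))
    print("width",best[goal]);p=[];s=goal
    while s!=start: p.append(s);s=pre[s]
    for s in p[::-1]: print(hx[s[0]],hz[s[1]],th[s[2]],C[s].round(1))
E
python3 plan.py | tail -70
```

```text
final 0.0 0.47791969963483727
width 0.47791969963483727
-49.0 -9.0 32.5 26.7
-48.0 -10.0 30.0 26.1
-47.0 -11.0 27.5 25.6
-46.0 -12.0 25.0 25.2
-45.0 -13.0 22.5 24.8
-44.0 -14.0 20.0 24.4
-43.0 -15.0 17.5 24.1
-42.0 -16.0 15.0 23.8
-41.0 -16.0 12.5 23.5
-40.0 -16.0 10.0 23.4
-39.0 -16.0 7.5 23.2
-38.0 -16.0 5.0 23.2
-37.0 -15.0 2.5 23.3
-36.0 -14.0 5.0 21.6
-35.0 -13.0 7.5 19.9
-34.0 -12.0 10.0 18.3
-33.0 -11.0 12.5 16.7
-32.0 -10.0 15.0 15.2
-31.0 -9.0 17.5 13.8
-30.0 -8.0 20.0 12.5
-29.0 -7.0 22.5 11.2
-28.0 -6.0 25.0 10.1
-27.0 -5.0 27.5 9.1
-26.0 -4.0 30.0 8.2
-25.0 -3.0 32.5 7.4
-24.0 -2.0 35.0 6.7
-23.0 -1.0 37.5 6.0
-22.0 0.0 40.0 5.6
-21.0 -1.0 37.5 5.0
-20.0 -1.0 35.0 4.8
-19.0 0.0 37.5 4.7
-18.0 1.0 40.0 4.5
-17.0 1.0 40.0 4.0
-16.0 1.0 37.5 3.7
-15.0 2.0 40.0 3.8
-14.0 2.0 40.0 3.3
-13.0 3.0 40.0 3.7
-12.0 4.0 40.0 3.3
-11.0 4.0 40.0 3.6
-10.0 4.0 37.5 3.4
-9.0 5.0 40.0 3.5
-8.0 6.0 40.0 3.6
-7.0 6.0 37.5 3.4
-6.0 7.0 40.0 3.7
-5.0 7.0 37.5 3.6
-4.0 7.0 35.0 3.5
-3.0 7.0 32.5 3.6
-2.0 7.0 30.0 3.7
-2.0 6.0 27.5 3.4
-1.0 6.0 25.0 3.4
-1.0 6.0 22.5 3.2
-1.0 6.0 20.0 3.0
-1.0 5.0 17.5 2.5
-1.0 5.0 15.0 2.3
-1.0 5.0 12.5 1.9
-1.0 4.0 10.0 1.7
-1.0 3.0 7.5 1.4
-1.0 2.0 5.0 1.2
-1.0 2.0 2.5 0.8
-1.0 1.0 0.0 0.5
```

```bash
python3 - <<'E'
from h import *
R=toolR(-101.35,40);print(delta(R,[.5835,.0258,.23]))
E
```

```text
(array([ 0.0591, -0.1017,  0.1843]), array([-1.000e-02,  1.800e-01, -1.763e+01]))
```

Emit:
arm_command(
  deltas=[
    [255,0,0,0.03,0,0,0],
    [255,0,0,0.065,0,0,0],
    [255,0.01,-0.01,0.1,0,0,-3],
    [255,0.02,-0.03,0.135,0,0,-6],
    [255,0.035,-0.055,0.165,0,0,-10],
    [255,0.05,-0.08,0.18,0,0,-14],
    [255,0.059,-0.1,0.184,0,0,-17.6],
    [255,0.059,-0.102,0.184,0,0.2,-17.6],
  ],
)

```text
t: 5.38
tool_pos: [0.5846, 0.0215, 0.2287]
tool_rot: [[-0.979, 0.155, -0.131], [0.203, 0.749, -0.63], [0.0, -0.644, -0.765]]
contact_force: [0.3, -0.1, -3.3]
gripper_width: 0.535
```

Emit:
arm_command(
  deltas=[
    [255,0,0,0,0,0,0],
    [255,0,0,0,0,0,0],
    [255,0,0,0,0,0,0],
  ],
)

```text
t: 5.63
tool_pos: [0.582, 0.0256, 0.2274]
tool_rot: [[-0.981, 0.146, -0.129], [0.195, 0.751, -0.631], [0.004, -0.644, -0.765]]
contact_force: [-0.6, 0.9, -0.6]
gripper_width: 0.535
```

```bash
python3 - <<'E'
from h import *
np.set_printoptions(precision=4,suppress=True)
s=ctrl.read_state();print(s["t"],s["tool_pos"],s["contact_force"],s["moment"],s["joint_positions"],delta(toolR(-101.35,40),[.5835,.0258,.23]))
c=optics.calibration("wrist");p,d=optics.snapshot("wrist");cv2.imwrite("pics/g_wrist.png",p[:,:,::-1]);np.savez("pics/g.npz",p=p,d=d,K=c["K"],rvec=c["rvec"],tvec=c["tvec"],tp=s["tool_pos"],tr=s["tool_rot"])
E
```

```text
5.6333 [0.582  0.0256 0.2274] [-0.5791  0.8674 -0.5737] [ 0.8041 -0.1043  0.0135] [ 0.3296  0.5016  0.284   1.7562 -0.5889 -0.9227] (array([0.0015, 0.0002, 0.0026]), array([ 0.05, -0.26, -0.11]))
```

View pics/g_wrist.png

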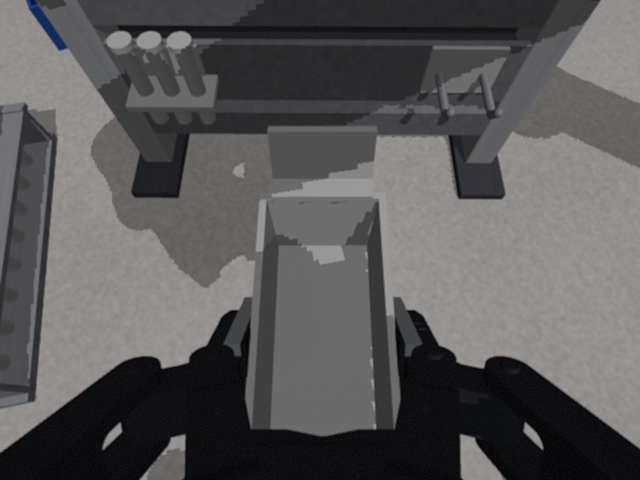

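```bash
python3 - <<'E'
from h import *
np.set_printoptions(precision=4,suppress=True)
z=np.load("pics/g.npz");W=cloud("wrist",z["d"],z)
crop(z["p"],200,0,460,140,"pics/g_crop.png",3)
h=np.deg2rad(-101.35);n=np.array([np.cos(h),np.sin(h)]);y=np.array([-n[1],n[0]])
for u in (250,320,390):
  print(u)
  for v in list(range(0,56,2))+[60,70,80,90,95,100,104,108,112,116,120,124]:
    q=W[v,u];print(v,"n %.4f y %.4f z %.4f"%(q[:2]@n,q[:2]@y,q[2])) if u==320 or 20<v<48 else 0
S=W[48:95,230:410];c,nn,k,s=plane(S);print("slat",c,nn,k,s,np.rad2deg(np.arctan2(nn[1],nn[0])),c[:2]@n)
for (a,b) in ((230,300),(340,410)):
    S=W[48:95,a:b];c,nn,k,s=plane(S);print(c[:2]@n,c[:2]@y)
# posts/holder/prong lateral
for m,(v0,v1,u0,u1) in dict(holder=(85,105,120,225),prong=(50,90,425,515)).items():
    S=W[v0:v1,u0:u1].reshape(-1,3);nn=S[:,:2]@n;S=S[(nn<.076)&(S[:,2]>.05)];print(m,np.percentile(S[:,:2]@y,[1,99]),(S[:,:2]@n).min(),S[:,2].max())
print("bench",np.nanmedian(W[280:330,100:200,2]))
E
```

```text
250
22 n 0.0827 y 0.6171 z 0.1865
24 n 0.0828 y 0.6174 z 0.1849
26 n 0.1154 y 0.6243 z 0.1582
28 n 0.1151 y 0.6245 z 0.1566
30 n 0.1143 y 0.6246 z 0.1553
32 n 0.1148 y 0.6251 z 0.1531
34 n 0.1132 y 0.6250 z 0.1525
36 n 0.1099 y 0.6246 z 0.1533
38 n 0.1083 y 0.6246 z 0.1527
40 n 0.0877 y 0.6206 z 0.1676
42 n 0.0860 y 0.6205 z 0.1672
44 n 0.0849 y 0.6206 z 0.1663
46 n 0.0833 y 0.6206 z 0.1658
320
0 n 0.0840 y 0.5665 z 0.2023
2 n 0.0839 y 0.5665 z 0.2010
4 n 0.0825 y 0.5665 z 0.2005
6 n 0.0829 y 0.5665 z 0.1988
8 n 0.0829 y 0.5665 z 0.1973
10 n 0.0834 y 0.5666 z 0.1955
12 n 0.0831 y 0.5666 z 0.1942
14 n 0.0845 y 0.5666 z 0.1917
16 n 0.0834 y 0.5666 z 0.1909
18 n 0.0836 y 0.5666 z 0.1892
20 n 0.0835 y 0.5666 z 0.1878
22 n 0.0819 y 0.5666 z 0.1874
24 n 0.0820 y 0.5666 z 0.1858
26 n 0.0833 y 0.5666 z 0.1832
28 n 0.1164 y 0.5668 z 0.1559
30 n 0.1156 y 0.5668 z 0.1546
32 n 0.1171 y 0.5668 z 0.1516
34 n 0.1119 y 0.5668 z 0.1538
36 n 0.1112 y 0.5668 z 0.1525
38 n 0.1086 y 0.5668 z 0.1527
40 n 0.0880 y 0.5666 z 0.1676
42 n 0.0865 y 0.5666 z 0.1670
44 n 0.0838 y 0.5666 z 0.1675
46 n 0.0836 y 0.5
[... 549 characters left out ...]
.5158 z 0.1855
26 n 0.0836 y 0.5154 z 0.1831
28 n 0.1158 y 0.5090 z 0.1566
30 n 0.1158 y 0.5087 z 0.1548
32 n 0.1144 y 0.5087 z 0.1540
34 n 0.1129 y 0.5087 z 0.1533
36 n 0.1117 y 0.5086 z 0.1524
38 n 0.1077 y 0.5091 z 0.1537
40 n 0.0884 y 0.5126 z 0.1676
42 n 0.0871 y 0.5125 z 0.1668
44 n 0.0849 y 0.5127 z 0.1668
46 n 0.0840 y 0.5126 z 0.1658
slat [ 0.5392 -0.1932  0.1413] [-0.1976 -0.9803  0.0013] 7137 0.0004279215065474604 -101.3988266056529 0.08330511271798494
0.08334378404421182 0.6125213314111538
0.08326310646611182 0.5215323218626545
holder [0.6516 0.7203] 0.048523127714484346 0.15287613562139915
prong [0.43   0.4721] 0.060246632578034566 0.14656297917914612
bench 0.0005133726284477259
```

View pics/g_crop.png

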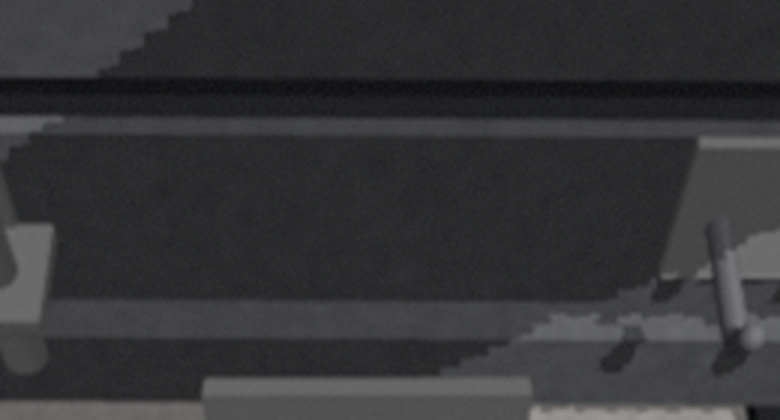

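```bash
cat >> h.py <<'E'
HEAD=-101.4; NF=.0833; LED=.1672; YM=.5665
def binR(head,th):
    h,t=np.deg2rad([head,th]);b=np.array([np.cos(h),np.sin(h),0]);y=np.array([-b[1],b[0],0]);z=np.array([0,0,1.])
    x2=b*np.cos(t)-z*np.sin(t);z2=z*np.cos(t)+b*np.sin(t);return np.stack([x2,y,z2],1)
_f=np.load("pics/f.npz");Bf=binR(-83.7,0);hf=_f["tp"]+Bf@[.0371,-.0004,.0306]
h_t=_f["tr"].T@(hf-_f["tp"]);RBT=Bf.T@_f["tr"]   # bin->tool
def goal(hx,hz,th,dy=0):
    b=binR(HEAD,0);H=b[:,0]*(NF+hx/1000)+b[:,1]*(YM+dy/1000)+np.array([0,0,LED+hz/1000])
    R=binR(HEAD,th)@RBT;return R,H-R@h_t
def where(s=None):
    s=s or ctrl.read_state();R=np.array(s["tool_rot"]);H=np.array(s["tool_pos"])+R@h_t;B=R@RBT.T;b=binR(HEAD,0)
    L=b.T@B;return "hx %.1f hy %.1f hz %.1f th %.2f roll %.2f yaw %.2f"%((H@b[:,0]-NF)*1e3,(H@b[:,1]-YM)*1e3,(H[2]-LED)*1e3,np.rad2deg(np.arctan2(L[0,2],L[2,2])),np.rad2deg(L[2,1]),np.rad2deg(L[1,0]))+"  F(panel axes) %s M %s t %.2f w %.3f"%(np.round(b.T@s["contact_force"],1),np.round(b.T@s["moment"],2),s["t"],s["gripper_width"])
E
python3 - <<'E'
from h import *
print(where())
for w in ((-60,-5,38),(-25,-3,38),(-6,7,38)): print(w,*delta(*goal(*w)),goal(*w)[1])
E
```

```text
hx -186.6 hy -1.2 hz 91.1 th -0.09 roll -0.44 yaw 0.18  F(panel axes) [ 0.2 -0.3 -2.6] M [-0.02  0.84 -0.03] t 5.68 w 0.531
(-60, -5, 38) [-0.0214 -0.1136 -0.0667] [37.27 -7.89 -0.32] [ 0.56061258 -0.08776628  0.16092791]
(-25, -3, 38) [-0.0283 -0.1479 -0.0647] [37.27 -7.89 -0.32] [ 0.55369457 -0.12207577  0.16292791]
(-6, 7, 38) [-0.032  -0.1665 -0.0547] [37.27 -7.89 -0.32] [ 0.54993908 -0.14070092  0.17292791]
```

Emit:
arm_command(
  deltas=[
    [255,0,-0.01,0,6,-1.3,0],
    [255,-0.002,-0.03,-0.005,12,-2.6,-0.1],
    [255,-0.006,-0.05,-0.015,18,-3.9,-0.2],
    [255,-0.01,-0.07,-0.03,24,-5.2,-0.2],
    [255,-0.015,-0.085,-0.045,30,-6.5,-0.3],
    [255,-0.019,-0.1,-0.06,36,-7.7,-0.3],
    [255,-0.021,-0.11,-0.066,37.3,-7.9,-0.3],
    [255,-0.021,-0.113,-0.066,37.3,-7.9,-0.3],
  ],
)

```text
t: 6.35
tool_pos: [0.559, -0.09, 0.1609]
tool_rot: [[-0.979, 0.204, -0.007], [0.204, 0.978, -0.034], [-0.0, -0.034, -0.999]]
contact_force: [0.5, 0.1, -1.9]
gripper_width: 0.531
```

Emit:
arm_command(
  deltas=[
    [255,0,0,0,0,0,0],
    [255,0,0,0,0,0,0],
  ],
)

```text
t: 6.52
tool_pos: [0.5616, -0.0871, 0.1626]
tool_rot: [[-0.98, 0.2, -0.004], [0.2, 0.979, -0.034], [-0.003, -0.035, -0.999]]
contact_force: [1.2, -0.0, -1.9]
gripper_width: 0.533
```

```bash
python3 - <<'E'
from h import *
np.set_printoptions(precision=4,suppress=True)
print(where());s=ctrl.read_state();print(s["joint_positions"])
for w in ((-60,-5,38),(-25,-3,38),(-6,7,38)): print(w,*delta(*goal(*w)))
c=optics.calibration("wrist");p,d=optics.snapshot("wrist");cv2.imwrite("pics/i_wrist.png",p[:,:,::-1]);np.savez("pics/i.npz",p=p,d=d,K=c["K"],rvec=c["rvec"],tvec=c["tvec"],tp=s["tool_pos"],tr=s["tool_rot"])
p,d=optics.snapshot("top");crop(p,260,120,480,350,"pics/i_top.png",2.6)
E
```

```text
hx -60.8 hy 0.9 hz -3.4 th 38.03 roll 0.01 yaw -0.02  F(panel axes) [-0.2  1.2 -1.9] M [-0.02  0.04  0.  ] t 6.52 w 0.533
[-0.1359  0.2146 -0.084   1.2715 -0.0346 -1.5048]
(-60, -5, 38) [-0.001  -0.0006 -0.0016] [-0.03  0.01  0.03]
(-25, -3, 38) [-0.0079 -0.0349  0.0004] [-0.03  0.01  0.03]
(-6, 7, 38) [-0.0117 -0.0536  0.0104] [-0.03  0.01  0.03]
```

View pics/i_wrist.png

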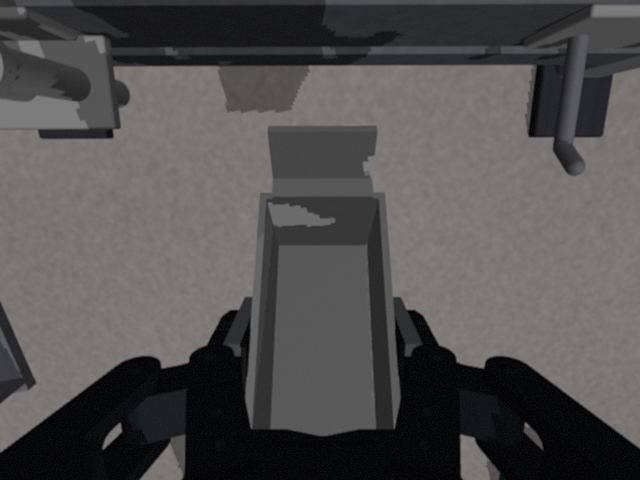

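View pics/i_top.png

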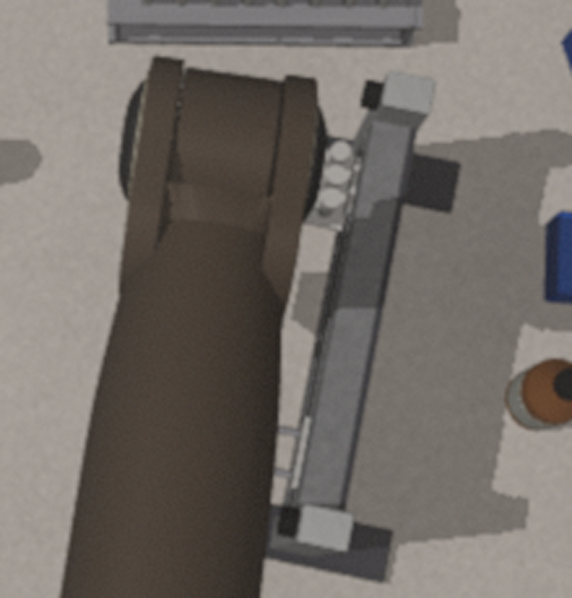

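```bash
python3 - <<'E'
from h import *
p,d=optics.snapshot("side");W=cloud("side",d);cv2.imwrite("pics/j_side.png",p[:,:,::-1]);np.savez("pics/j.npz",p=p,d=d)
m=(W[...,0]>.45)&(W[...,0]<.72)&(W[...,1]>-.2)&(W[...,1]<.1)&(W[...,2]>.1)
P=W[m]
for x in np.arange(.45,.72,.03):
    k=P[(P[:,0]>=x)&(P[:,0]<x+.03)&(P[:,1]>-.16)]
    print(round(x,2),len(k),k[:,2].min() if len(k) else 0, k[k[:,2]>.25][:,1].min() if (k[:,2]>.25).any() else None, k[k[:,2]>.21][:,2].min() if (k[:,2]>.21).any() else None)
E
```

```text
0.45 1538 0.1517252620673274 -0.11574339323202881 0.5764872247480363
0.48 1886 0.21548472959389967 -0.12022848777475034 0.21548472959389967
0.51 4488 0.12972437184323732 -0.13354630637329098 0.21000151503228381
0.54 5099 0.1256478084777787 -0.1376423945607446 0.22934837008334424
0.57 4190 0.13406277987193693 -0.13843124316781977 0.21017496865338126
0.6 590 0.20689006090817721 -0.13169763392073836 0.2102783010915512
0.63 1 0.2652472889026101 -0.0873036149090893 0.2652472889026101
0.66 0 0 None None
0.69 0 0 None None
```

View pics/j_side.png

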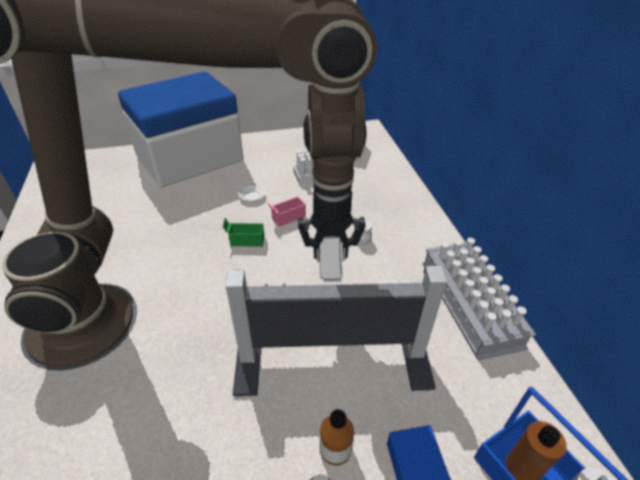

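Emit:
arm_command(
  deltas=[
    [255,-0.002,-0.01,-0.001,0,0,0],
    [255,-0.004,-0.02,-0.001,0,0,0],
    [255,-0.006,-0.03,0,0,0,0],
    [255,-0.008,-0.035,0,0,0,0],
    [255,-0.008,-0.035,0,0,0,0],
    [255,-0.008,-0.035,0,0,0,0],
  ],
)

```text
t: 7.17
tool_pos: [0.5534, -0.1238, 0.1623]
tool_rot: [[-0.979, 0.203, -0.004], [0.203, 0.979, -0.034], [-0.003, -0.034, -0.999]]
contact_force: [0.6, 0.3, -0.6]
gripper_width: 0.535
```

```bash
python3 - <<'E'
from h import *
print(where());s=ctrl.read_state()
for w in ((-25,-3,38),(-16,1.5,38),(-6,7,38)): print(w,*delta(*goal(*w)))
c=optics.calibration("wrist");p,d=optics.snapshot("wrist");crop(p,180,0,460,210,"pics/k_wrist.png",2.8);np.savez("pics/k.npz",p=p,d=d,K=c["K"],rvec=c["rvec"],tvec=c["tvec"],tp=s["tool_pos"],tr=s["tool_rot"])
z=np.load("pics/k.npz");W=cloud("wrist",d,z);b=binR(HEAD,0)
for v in range(0,200,6): q=W[v,320];print(v,"n %.1f z %.1f"%((q@b[:,0]-NF)*1e3,(q[2]-LED)*1e3))
E
```

```text
hx -23.2 hy -0.1 hz -3.6 th 38.06 roll 0.01 yaw -0.14  F(panel axes) [-0.5  0.5 -0.6] M [-0.06  0.1  -0.05] t 7.17 w 0.535
(-25, -3, 38) [0.0003 0.0017 0.0006] [-0.06  0.02  0.19]
(-16, 1.5, 38) [-0.0015 -0.0071  0.0051] [-0.06  0.02  0.19]
(-6, 7, 38) [-0.0035 -0.0169  0.0106] [-0.06  0.02  0.19]
0 n 26.1 z 39.6
6 n 24.8 z 40.0
12 n 23.6 z 39.9
18 n 22.5 z 39.6
24 n 21.1 z 40.0
30 n 20.2 z 38.6
36 n 18.5 z 40.5
42 n 17.4 z 39.7
48 n 16.1 z 39.9
54 n 14.7 z 40.2
60 n 13.5 z 39.9
66 n 12.3 z 39.2
72 n 11.0 z 38.9
78 n 9.5 z 40.1
84 n 8.1 z 40.5
90 n 7.0 z 39.1
96 n 5.6 z 39.0
102 n 4.1 z 39.9
108 n 2.8 z 39.6
114 n 1.3 z 40.4
120 n -0.0 z 39.7
126 n -0.2 z 4.7
132 n -2.2 z 7.2
138 n -4.1 z 5.5
144 n -6.0 z 4.8
150 n -8.0 z 2.4
156 n -10.0 z 2.9
162 n -12.1 z -0.4
168 n -14.3 z -1.2
174 n -16.4 z -2.1
180 n -18.5 z -1.1
186 n -20.5 z -0.4
192 n -22.5 z 0.5
198 n -24.8 z -0.3
```

View pics/k_wrist.png

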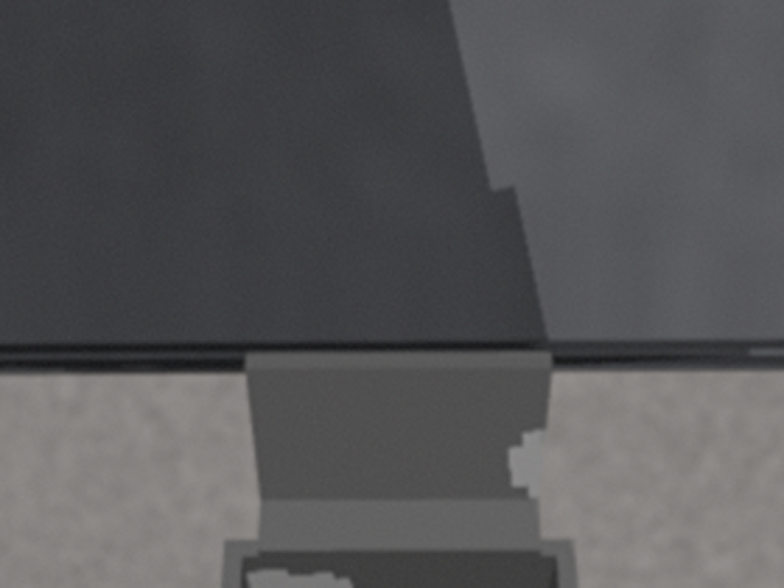

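Emit:
arm_command(
  deltas=[
    [255,0,-0.001,0.002,0,0,0],
    [255,0,-0.003,0.003,0,0,0.1],
    [255,-0.001,-0.005,0.004,0,0,0.2],
    [255,-0.0015,-0.007,0.005,0,0,0.2],
    [255,-0.0015,-0.007,0.005,0,0,0.2],
  ],
)

```text
t: 7.63
tool_pos: [0.5521, -0.1304, 0.1676]
tool_rot: [[-0.98, 0.198, -0.003], [0.198, 0.98, -0.034], [-0.003, -0.034, -0.999]]
contact_force: [-0.2, 0.2, -2.2]
gripper_width: 0.534
```

```bash
python3 - <<'E'
from h import *
print(where())
for w in ((-6,7,38),(-4,7.3,36)): print(w,*delta(*goal(*w)))
E
```

```text
hx -16.5 hy 0.2 hz 1.6 th 38.05 roll 0.03 yaw 0.09  F(panel axes) [-0.2 -0.2 -2.2] M [0.03 0.07 0.01] t 7.63 w 0.534
(-6, 7, 38) [-0.0022 -0.0103  0.0053] [-0.04  0.04 -0.09]
(-4, 7.3, 36) [-0.0026 -0.0123  0.004 ] [-2.    0.43 -0.09]
```

Emit:
arm_command(
  deltas=[
    [255,-0.0005,-0.002,0.001,0,0,0],
    [255,-0.001,-0.004,0.002,0,0,0],
    [255,-0.001,-0.006,0.003,0,0,0],
    [255,-0.002,-0.008,0.004,0,0,0],
    [255,-0.002,-0.01,0.005,0,0,0],
    [255,-0.002,-0.01,0.0055,0,0,0],
  ],
)

```text
t: 8.13
tool_pos: [0.5501, -0.1406, 0.173]
tool_rot: [[-0.98, 0.199, -0.004], [0.199, 0.979, -0.034], [-0.003, -0.034, -0.999]]
contact_force: [-0.3, 1.1, -1.2]
gripper_width: 0.536
```

```bash
python3 - <<'E'
from h import *
print(where())
for w in ((-3.5,7.2,33),(-2,6.5,28),(-1.5,6,22),(-1.5,5,15),(-1.5,3,7),(-1,1,0)): print(w,*delta(*goal(*w)))
E
```

```text
hx -6.1 hy 0.2 hz 7.0 th 38.05 roll 0.03 yaw 0.07  F(panel axes) [-1.  -0.5 -1.2] M [0.02 0.06 0.01] t 8.13 w 0.536
(-3.5, 7.2, 33) [-0.0007 -0.0028 -0.0041] [-4.94  1.02 -0.07]
(-2, 6.5, 28) [-0.0012 -0.005  -0.0089] [-9.84  2.01 -0.07]
(-1.5, 6, 22) [-0.0015 -0.0067 -0.0143] [-15.73   3.19  -0.07]
(-1.5, 5, 15) [-0.0019 -0.0087 -0.0208] [-22.59   4.57  -0.07]
(-1.5, 3, 7) [-0.0026 -0.0119 -0.0287] [-30.43   6.14  -0.07]
(-1, 1, 0) [-0.0033 -0.0158 -0.0354] [-37.29   7.52  -0.07]
```

Emit:
arm_command(
  deltas=[
    [255,-0.0003,-0.0014,-0.002,-2.5,0.5,0],
    [255,-0.0007,-0.0028,-0.0041,-4.9,1.0,-0.1],
    [255,-0.001,-0.0039,-0.0065,-7.4,1.5,-0.1],
    [255,-0.0012,-0.005,-0.0089,-9.8,2.0,-0.1],
    [255,-0.0013,-0.0056,-0.0107,-11.8,2.4,-0.1],
    [255,-0.0014,-0.0062,-0.0125,-13.8,2.8,-0.1],
    [255,-0.0015,-0.0067,-0.0143,-15.7,3.2,-0.1],
    [255,-0.0015,-0.0067,-0.0143,-15.7,3.2,-0.1],
  ],
)

```text
t: 8.8
tool_pos: [0.5484, -0.1459, 0.1576]
tool_rot: [[-0.98, 0.189, -0.06], [0.198, 0.932, -0.303], [-0.001, -0.309, -0.951]]
contact_force: [0.6, 0.6, -1.9]
gripper_width: 0.532
```

```bash
python3 - <<'E'
from h import *
print(where())
for w in ((-1.5,5,15),(-1.5,3.8,10),(-1.5,3,7)): print(w,*delta(*goal(*w)))
E
```

```text
hx -2.8 hy -0.4 hz 4.8 th 22.01 roll -0.13 yaw 0.02  F(panel axes) [-0.7  0.4 -1.9] M [-0.04  0.41  0.02] t 8.80 w 0.532
(-1.5, 5, 15) [-0.0002 -0.0035 -0.0053] [-6.9   1.25 -0.06]
(-1.5, 3.8, 10) [-0.0006 -0.0053 -0.0103] [-11.8    2.24  -0.06]
(-1.5, 3, 7) [-0.0009 -0.0066 -0.0132] [-14.74   2.83  -0.05]
```

```bash
python3 -c "
from plan import clear
for w in ((-2.8,4.8,22),(-1.5,5,15),(-1.5,5,12),(-1.5,3.8,10),(-1.5,3,7),(-1.5,2.5,4),(-1,1.5,2),(-1,1,0),(-.5,.5,0)): print(w,clear(*w))"
```

```text
(-2.8, 4.8, 22) 2.6647424175293013
(-1.5, 5, 15) 2.0754644147073087
(-1.5, 5, 12) 1.3799986546207466
(-1.5, 3.8, 10) 1.5159342871350516
(-1.5, 3, 7) 1.1355733368519791
(-1.5, 2.5, 4) 0.5572771041101958
(-1, 1.5, 2) 0.8680005082825742
(-1, 1, 0) 0.47791969963483727
(-0.5, 0.5, 0) 0.5
```

Emit:
arm_command(
  deltas=[
    [255,0,-0.001,-0.0013,-2.3,0.4,0],
    [255,-0.0001,-0.002,-0.003,-4.6,0.8,0],
    [255,-0.0002,-0.0035,-0.0053,-6.9,1.25,-0.1],
    [255,-0.0004,-0.0044,-0.0078,-9.3,1.8,-0.1],
    [255,-0.0006,-0.0053,-0.0103,-11.8,2.2,-0.1],
    [255,-0.0008,-0.006,-0.0118,-13.3,2.6,-0.1],
    [255,-0.0009,-0.0066,-0.0132,-14.7,2.8,-0.1],
    [255,-0.0009,-0.0066,-0.0132,-14.7,2.8,-0.1],
  ],
)

```text
t: 9.47
tool_pos: [0.5475, -0.153, 0.1444]
tool_rot: [[-0.98, 0.17, -0.105], [0.199, 0.822, -0.534], [-0.004, -0.544, -0.839]]
contact_force: [0.3, -0.3, -1.9]
gripper_width: 0.533
```

```bash
python3 - <<'E'
from h import *
print(where())
for w in ((-1.5,2.5,4),(-1,1.5,2),(-1,1,0)): print(w,*delta(*goal(*w)))
E
```

```text
hx -0.9 hy -0.0 hz 3.0 th 7.05 roll 0.04 yaw -0.06  F(panel axes) [ 0.2  0.3 -1.9] M [-0.01  0.72  0.03] t 9.47 w 0.533
(-1.5, 2.5, 4) [-0.0002 -0.0008 -0.0026] [-2.98  0.64  0.07]
(-1, 1.5, 2) [-0.0005 -0.0023 -0.005 ] [-4.94  1.04  0.07]
(-1, 1, 0) [-0.0007 -0.0033 -0.0068] [-6.9   1.44  0.06]
```

Emit:
arm_command(
  deltas=[
    [255,-0.0001,-0.0006,-0.0014,-1.5,0.3,0],
    [255,-0.0002,-0.0012,-0.003,-3,0.6,0],
    [255,-0.0004,-0.002,-0.0045,-4.5,0.9,0.1],
    [255,-0.0006,-0.0027,-0.0058,-5.8,1.2,0.1],
    [255,-0.0007,-0.0033,-0.0068,-6.9,1.4,0.1],
    [255,-0.0007,-0.0033,-0.0068,-6.9,1.4,0.1],
  ],
)

```text
t: 9.97
tool_pos: [0.5467, -0.1563, 0.1374]
tool_rot: [[-0.98, 0.153, -0.124], [0.197, 0.75, -0.632], [-0.004, -0.644, -0.765]]
contact_force: [0.7, 1.0, -1.9]
gripper_width: 0.535
```

```bash
python3 - <<'E'
from h import *
print(where())
for w in ((-1,1,0),(0,0,0),(.5,-.5,0)): print(w,*delta(*goal(*w)))
s=ctrl.read_state();c=optics.calibration("wrist");p,d=optics.snapshot("wrist");cv2.imwrite("pics/l_wrist.png",p[:,:,::-1]);z=dict(K=c["K"],rvec=c["rvec"],tvec=c["tvec"]);W=cloud("wrist",d,z);b=binR(HEAD,0)
for v in range(0,260,8): q=W[v,320];print(v,"n %.1f z %.1f"%((q@b[:,0]-NF)*1e3,(q[2]-LED)*1e3),end="; ")
E
```

```text
hx -1.0 hy -0.1 hz 0.8 th -0.06 roll 0.01 yaw 0.06  F(panel axes) [-1.2  0.4 -1.9] M [-0.03  0.85 -0.  ] t 9.97 w 0.535
(-1, 1, 0) [ 0.0001 -0.      0.0002] [ 0.06  0.   -0.06]
(0, 0, 0) [-0.0001 -0.001  -0.0008] [ 0.06  0.   -0.06]
(0.5, -0.5, 0) [-0.0002 -0.0015 -0.0013] [ 0.06  0.   -0.06]
0 n 203.0 z -67.2; 8 n 201.5 z -72.3; 16 n 198.2 z -76.3; 24 n 37.9 z 39.6; 32 n 34.0 z 39.8; 40 n 30.5 z 39.8; 48 n 26.0 z 40.8; 56 n 24.2 z 39.4; 64 n 20.9 z 39.4; 72 n 17.3 z 39.7; 80 n 14.2 z 39.7; 88 n 10.1 z 40.7; 96 n 8.1 z 39.7; 104 n 4.9 z 40.0; 112 n 2.0 z 40.0; 120 n -0.4 z 39.5; 128 n -0.4 z 36.2; 136 n -0.1 z 32.3; 144 n -0.7 z 29.3; 152 n -0.8 z 25.4; 160 n -0.6 z 21.0; 168 n -1.3 z 17.5; 176 n 3.4 z 5.6; 184 n 0.1 z 5.5; 192 n -2.7 z 4.7; 200 n -4.7 z 2.4; 208 n -2.8 z -7.0; 216 n -2.6 z -14.0; 224 n -3.3 z -19.8; 232 n -3.5 z -27.3; 240 n -3.0 z -36.8; 248 n -4.7 z -42.2; 256 n -8.3 z -43.1;
```

View pics/l_wrist.png

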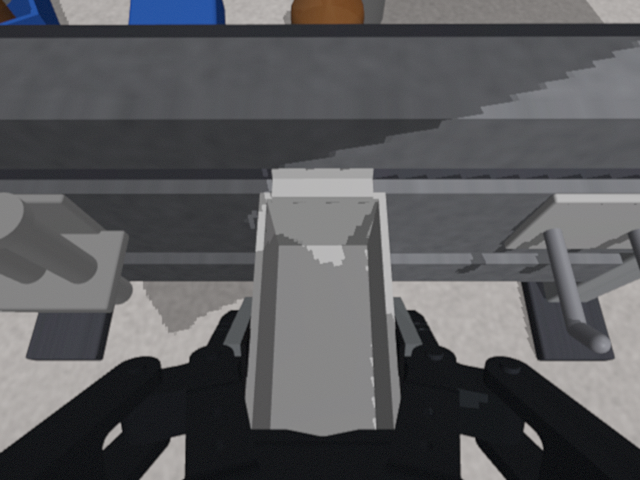

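Emit:
arm_command(
  deltas=[
    [255,0,-0.0003,-0.0005,0,0,0],
    [255,-0.0001,-0.0006,-0.001,0,0,0],
    [255,-0.0001,-0.0008,-0.0013,0,0,0],
    [255,-0.0001,-0.0008,-0.0013,0,0,0],
  ],
)

```text
t: 10.35
tool_pos: [0.5473, -0.1568, 0.1377]
tool_rot: [[-0.98, 0.156, -0.121], [0.197, 0.752, -0.629], [-0.007, -0.641, -0.768]]
contact_force: [-0.2, 7.7, 0.8]
gripper_width: 0.537
```

```bash
python3 -c "
from h import *
print(where())"
```

```text
hx -0.6 hy 0.5 hz 1.0 th 0.16 roll 0.21 yaw 0.03  F(panel axes) [-7.5 -1.7  0.8] M [-0.23  1.43 -0.34] t 10.35 w 0.537
```

Emit:
arm_command(
  deltas=[
    [255,0.0001,0.0004,0,0,0,0],
    [255,0.0001,0.0004,-0.0003,0,0,0],
    [255,0.0001,0.0004,-0.0006,0,0,0],
    [255,0.0001,0.0004,-0.0006,0,0,0],
  ],
)

```text
t: 10.68
tool_pos: [0.5474, -0.1568, 0.137]
tool_rot: [[-0.98, 0.156, -0.121], [0.197, 0.751, -0.63], [-0.007, -0.642, -0.767]]
contact_force: [-0.2, 5.0, 1.9]
gripper_width: 0.533
```

```bash
python3 -c "
from h import *
print(where())"
```

```text
hx -0.6 hy 0.6 hz 0.4 th 0.09 roll 0.21 yaw 0.03  F(panel axes) [-4.8 -1.2  1.9] M [-0.12  1.2  -0.22] t 10.68 w 0.533
```

Emit:
arm_command(
  deltas=[
    [255,0,0,-0.0004,0,0,0],
    [255,0,0,-0.0008,0,0,0],
    [255,0,0,-0.001,0,0,0],
    [255,0,0,-0.001,0,0,0],
  ],
)

```text
t: 11.02
tool_pos: [0.5475, -0.1568, 0.1363]
tool_rot: [[-0.98, 0.156, -0.121], [0.197, 0.751, -0.63], [-0.008, -0.642, -0.767]]
contact_force: [0.7, 6.3, 2.5]
gripper_width: 0.529
```

```bash
python3 -c "
from h import *
print(where())"
```

```text
hx -0.7 hy 0.7 hz -0.4 th 0.08 roll 0.23 yaw 0.03  F(panel axes) [-6.3 -0.5  2.5] M [-0.22  1.06 -0.21] t 11.02 w 0.529
```

Emit:
arm_command(
  deltas=[
    [255,0,0.0003,-0.0003,0,0,0],
    [255,0,0.0003,-0.0006,0,0,0],
    [255,0,0.0003,-0.001,0,0,0],
    [255,0,0.0003,-0.001,0,0,0],
  ],
)

```text
t: 11.35
tool_pos: [0.5476, -0.1568, 0.1361]
tool_rot: [[-0.98, 0.156, -0.12], [0.197, 0.75, -0.631], [-0.008, -0.643, -0.766]]
contact_force: [-1.3, 6.3, 6.6]
gripper_width: 0.532
```

```bash
python3 - <<'E'
from h import *
print(where())
s=ctrl.read_state();c=optics.calibration("wrist");p,d=optics.snapshot("wrist");cv2.imwrite("pics/m_wrist.png",p[:,:,::-1]);z=dict(K=c["K"],rvec=c["rvec"],tvec=c["tvec"]);W=cloud("wrist",d,z);b=binR(HEAD,0)
for v in range(160,260,6): q=W[v,320];print(v,"n %.1f z %.1f"%((q@b[:,0]-NF)*1e3,(q[2]-LED)*1e3),end="; ")
c,n,k,sd=plane(W[260:400,290:355]);print("\nfloor",(c@b[:,0]-NF)*1e3,(c[2]-LED)*1e3,"pitch",np.rad2deg(n@b[:,0]),"roll",np.rad2deg(n@b[:,1]))
c,n,k,sd=plane(W[210:238,285:355]);print("rear",(c@b[:,0]-NF)*1e3,n@b)
E
```

```text
hx -0.7 hy 0.7 hz -0.5 th 0.01 roll 0.26 yaw 0.05  F(panel axes) [-6.  -2.6  6.6] M [-0.42  0.45 -0.45] t 11.35 w 0.532
160 n -0.2 z 19.6; 166 n -0.5 z 16.7; 172 n 3.9 z 6.7; 178 n 3.3 z 3.6; 184 n 1.1 z 3.2; 190 n -1.1 z 2.7; 196 n -4.4 z 4.0; 202 n -4.4 z -0.3; 208 n -2.5 z -8.2; 214 n -2.9 z -12.4; 220 n -3.2 z -17.1; 226 n -3.3 z -22.5; 232 n -2.3 z -30.4; 238 n -2.9 z -35.5; 244 n -2.8 z -42.4; 250 n -5.5 z -43.2; 256 n -8.2 z -44.0; 
floor -41.05092346310117 -43.79234010300129 pitch -0.17049730394879684 roll -0.3586528399648444
rear -2.9315237680569566 [0.99997797 0.00182261 0.00638235]
```

View pics/m_wrist.png

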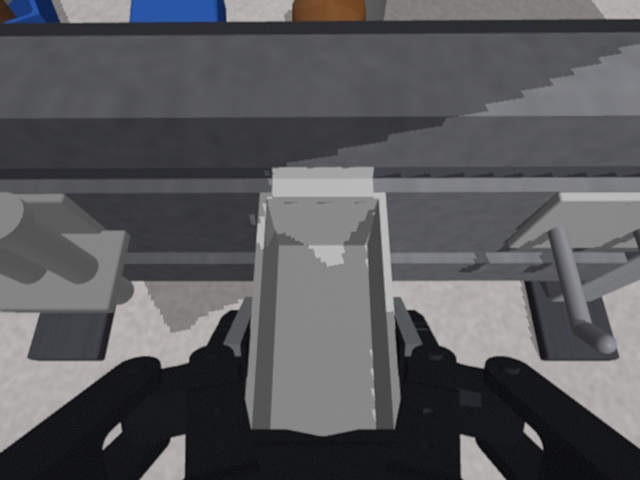

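Emit:
arm_command(
  deltas=[
    [255,0,0.0002,0.0005,0,0,0],
    [255,0,0.0002,0.0008,0,0,0],
    [255,0,0.0002,0.0008,0,0,0],
  ],
  newtons=20,
)

```text
t: 11.65
tool_pos: [0.5475, -0.1568, 0.1361]
tool_rot: [[-0.98, 0.156, -0.121], [0.197, 0.75, -0.631], [-0.008, -0.643, -0.766]]
contact_force: [1.3, 4.1, 4.7]
gripper_width: 0.531
```

```bash
python3 -c "
from h import *
print(where())"
```

```text
hx -0.7 hy 0.7 hz -0.5 th 0.01 roll 0.23 yaw 0.03  F(panel axes) [-4.3  0.4  4.7] M [-0.03  0.44  0.06] t 11.65 w 0.531
```

Emit:
arm_command(
  deltas=[
    [110,0,0,0,0,0,0],
    [100,0,0,0,0,0,0],
    [85,0,0,0,0,0,0],
    [65,0,0,0,0,0,0],
    [65,0,0,0,0,0,0],
    [65,0,0,0,0,0,0],
  ],
)

```text
t: 12.15
tool_pos: [0.5468, -0.1568, 0.1352]
tool_rot: [[-0.98, 0.155, -0.123], [0.198, 0.75, -0.631], [-0.006, -0.643, -0.766]]
contact_force: [0.9, 0.5, 0.6]
gripper_width: 0.742
```

```bash
cat > chk.py <<'E'
from h import *
import sys
print(where())
s=ctrl.read_state();c=optics.calibration("wrist");p,d=optics.snapshot("wrist");cv2.imwrite(f"pics/{sys.argv[1]}.png",p[:,:,::-1]);z=dict(K=c["K"],rvec=c["rvec"],tvec=c["tvec"]);W=cloud("wrist",d,z);np.savez(f"pics/{sys.argv[1]}.npz",W=W);b=binR(HEAD,0)
if len(sys.argv)<3:
  c,n,k,sd=plane(W[260:400,290:355]);print("floor",(c@b[:,0]-NF)*1e3,(c[2]-LED)*1e3,"pitch",np.rad2deg(n@b[:,0]),"roll",np.rad2deg(n@b[:,1]))
  c,n,k,sd=plane(W[210:238,285:355]);print("rear",(c@b[:,0]-NF)*1e3,n@b)
E
python3 chk.py n
```

```text
hx -0.6 hy 0.1 hz -1.4 th 0.02 roll 0.11 yaw 0.01  F(panel axes) [-0.7  0.8  0.6] M [0.01 0.56 0.02] t 12.15 w 0.742
floor -40.888338848765684 -45.01792559142513 pitch -1.712555973652017 roll -0.07732232059695616
rear -3.65128784172894 [ 9.99441847e-01 -4.24797112e-04  3.34037980e-02]
```

View pics/n.png

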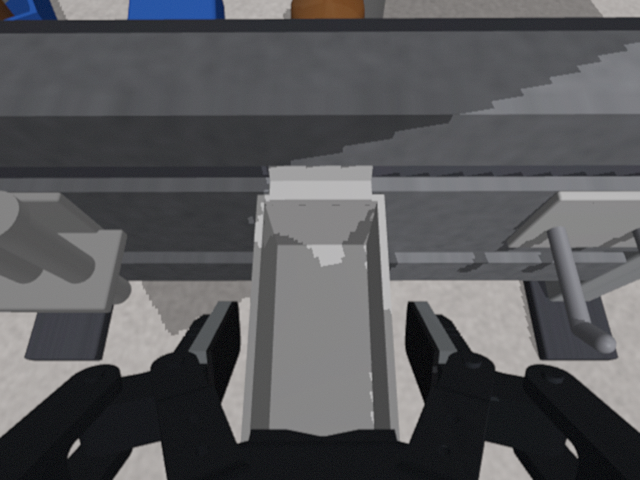

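Emit:
arm_command(
  deltas=[
    [65,0.001,0.006,0.008,0,0,0],
    [65,0.003,0.015,0.018,0,0,0],
    [65,0.005,0.025,0.031,0,0,0],
    [65,0.008,0.038,0.046,0,0,0],
    [65,0.01,0.053,0.064,0,0,0],
    [65,0.014,0.07,0.085,0,0,0],
    [65,0.018,0.09,0.105,0,0,0],
    [65,0.018,0.09,0.105,0,0,0],
  ],
)

```text
t: 12.87
tool_pos: [0.5666, -0.0641, 0.2437]
tool_rot: [[-0.981, 0.156, -0.117], [0.195, 0.751, -0.63], [-0.01, -0.641, -0.767]]
contact_force: [-0.6, -0.5, 0.1]
gripper_width: 0.744
```

Emit:
arm_command(
  deltas=[
    [65,0.005,0.03,0,0,0,0],
    [65,0.01,0.05,0,0,0,0],
    [65,0.01,0.05,0,0,0,0],
  ],
)

```text
t: 13.12
tool_pos: [0.5758, -0.014, 0.2391]
tool_rot: [[-0.981, 0.152, -0.121], [0.195, 0.751, -0.631], [-0.005, -0.642, -0.766]]
contact_force: [-0.0, 0.1, -0.0]
gripper_width: 0.744
```

```bash
python3 chk.py o 1; python3 - <<'E'
from h import *
p,d=optics.snapshot("side");cv2.imwrite("pics/o_side.png",p[:,:,::-1])
E
```

```text
hx -146.2 hy 0.4 hz 102.5 th 0.05 roll 0.07 yaw 0.17  F(panel axes) [-0.1 -0.1 -0. ] M [-0.04  0.62 -0.  ] t 13.12 w 0.744
```

View pics/o.png

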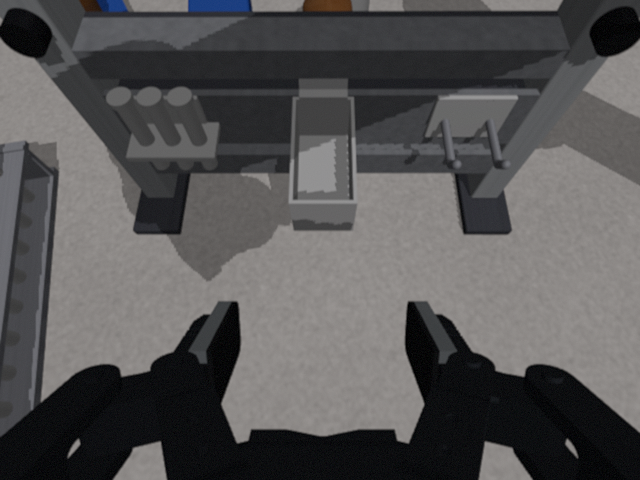

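View pics/o_side.png

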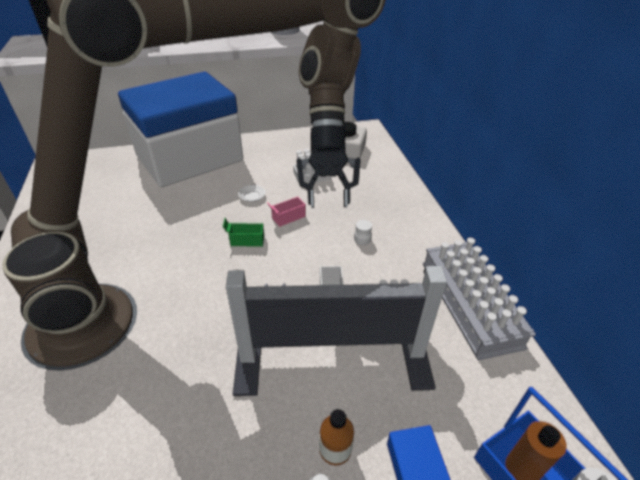

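Bin hangs at (323,155), mid bay, with the other items where they were. I'll measure its final pitch and gap.

```bash
python3 - <<'E'
from h import *
W=np.load("pics/o.npz")["W"];b=binR(HEAD,0)
for nm,(a,c_,e,f) in dict(floor=(145,190,302,342),rear=(103,130,302,345),front=(206,226,298,350)).items():
    c,n,k,sd=plane(W[a:c_,e:f]);L=n@b;print(nm,((b.T@c)-[NF,YM,LED])*1e3,L,k,"pitch",np.rad2deg(np.arctan2(L[0],L[2])))
for v in range(74,110,2): q=W[v,323];print(v,"n %.1f z %.1f"%((q@b[:,0]-NF)*1e3,(q[2]-LED)*1e3),end="; ")
E
```

```text
floor [-33.78981424   1.61964361 -44.84199474] [-0.02983898  0.00571211  0.9995384 ] 1546 pitch -1.7099293649250444
rear [ -3.8334639    0.42199131 -18.96951186] [0.99946664 0.00106022 0.03263922] 1015 pitch 88.12957703045136
front [-91.25613109  -0.32639188 -21.20900212] [0.99949558 0.0017486  0.03170992] 878 pitch 88.18284780459788
74 n -0.2 z 20.2; 76 n -0.1 z 18.3; 78 n -0.2 z 16.5; 80 n 3.5 z 11.1; 82 n 3.4 z 9.3; 84 n 3.1 z 7.7; 86 n 2.5 z 6.4; 88 n 2.7 z 4.2; 90 n 0.7 z 4.3; 92 n -0.8 z 3.8; 94 n -3.4 z 4.5; 96 n -5.1 z 4.3; 98 n -5.7 z 2.8; 100 n -5.7 z 0.9; 102 n -3.6 z -3.5; 104 n -5.0 z -4.1; 106 n -5.2 z -5.9; 108 n -4.9 z -8.4;
```

```bash
python3 -c "
from station import job
print(job.job_done())"
```

```text
the job is handed in; nothing more can be done
None
```

The white bin is hanging from the upper groove, mid bay between the tube holder and the double prong. I handed the job in at about 13 s with the gripper well clear.

- **Insertion:** The panel's true ledge measured about 167 mm high, or 7 mm above nominal. I tilted the bin's front up 38°, slid the tongue in and turned it down level with no contact showing in the force readings. Then I lowered it gently until it seated; the highest force I read was about 8 N.
- **Final checks:** The heel is on the ledge, the tongue is behind the lip, and the bin is centred to about 1 mm. Nothing else on the bench appeared to have moved in the last pictures.
- **What was not exact:** The bin sat level and flush while held. On release it settled about 1.7° front-down, with its rear face against the slat at the bottom and about 1.5 mm off it at the top. That matches the free play I calculated between tongue and lip, so I took it as its natural resting position and left it.

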